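# Vent the bench kiln

### The job

The little bench kiln is loaded and must be left ajar to air before it is fired. With the lid still shut, lift the vent bung out of the hole in the lid and set it down, not dropped, on the bare kiln shelf lying on the table; then raise the sprung lid by its front handle until the lid's pointer stands at the marker clamped on the quadrant at the kiln's side. Finish holding the handle so, lid still at the marker, for a colleague to put a prop in; leave the marker and everything else on the table where they are.

Things in the scene. Friction and masses are not known exactly. Their poses are not given: they have to be found in the camera images.
- kiln: fixed bench kiln: steel jacket 240 x 260 mm on a 260 x 280 slab, lid top 176 mm above the table. Origin: centre of its underside. -x: front (handle side); +x: hinge at the back; +y: left flank with a grey controller box to y = 182 mm, 130 mm high; -y: right flank with the quadrant. The hinge axis runs along y through (128, 0, 139) mm.
- kiln_lid: hinged firebrick lid 240 x 260 x 36 mm, steel edge. Origin: middle of the hinge axis. Shut, its axes are the kiln's; opening turns it about +y, front up and back, by 0 to 1.25 rad (= tilt of its z). Springs shut it: 0.8 Nm when shut, 1.6 Nm more per rad, plus the weight of about 0.8 kg: 5 to 12 N upward at the handle. Let go, it falls shut.
- lid_handle (a point): middle of the handle: round wooden bar, 16 mm diameter, 144 mm long, parallel to the hinge, on two arms 132 mm apart; 296 mm from the hinge axis along the lid's -x and 20 mm along its z (159 mm above the table when shut). Free gap of 37 mm between bar and lid. Can be pinched from above, fingers front and back of it, and turns in the grip as the lid rises.
- lid_pointer (a point): tip of the lid's pointer, a dark needle standing out from the lid's right flank: 151 mm from the hinge axis along the lid's -x, at the lid's y = -157, z = 0 mm. It swings up along the quadrant with the lid.
- marker_tip (a point): tip of the marker, a dark clamp 22 mm wide along the arc with a brass wing screw, on the quadrant (steel arc strip, radius 152 to 172 mm about the hinge axis, on the kiln's right flank, up to 300 mm above the table). On the same circle as the pointer's tip (151 mm from the hinge axis, kiln's y = -157 mm), 0.35 to 0.62 rad above the shut pointer; the tips meet when the lid is right.
- bung: fireclay vent bung, round, 62 mm high, 70 to 140 g, standing loose in the 46 mm hole of the lid. Origin: centre of its foot; z: its axis. Shank 36 to 40 mm diameter, z 0 to 28; flange 58 mm diameter, z 28 to 37, resting on the lid's top; grip knob 29 to 30 mm diameter, z 37 to 62 (top 209 mm above the table). Lift it over 32 mm to clear the lid. It stands by itself on its foot.
- batt: bare spare kiln shelf, a flat square fireclay plate 150 x 150 x 12 mm, loose on the table, about 600 g. Origin: centre of its underside; top at z = 12 mm.
- palette_knife: palette knife 220 mm long, wooden handle, lying on the table; leave alone. Origin on the table under the ferrule end of its handle.
- jar_lid: black screw lid 80 mm wide, 16 mm high, upside down on the table; leave alone. Origin: centre of its underside.
- pencil: pencil 175 mm long; leave alone. Origin under its middle.
- plaster_window: small white plaster window ornament, 67 x 60 x 12 mm; leave alone. Origin: centre of its underside.
- kiln_post0: fireclay kiln post, cylinder 28 mm wide, 38 mm high, standing; leave alone. Origin: centre of its foot.
- kiln_post1: fireclay kiln post, cylinder 28 mm wide, 50 mm high, standing; leave alone. Origin: centre of its foot.
- paste_jar: white jar with black cap, 80 mm wide, 85 mm high; leave alone. Origin: centre of its foot.
- chip_tray: white tray of stone chips, 150 x 110 x 28 mm; leave alone. Origin: centre of its underside.
Things that resemble listed ones, but are neither listed nor needed, are in the scene too. There is more than one size of the batt; the job needs the middle-sized. Leave any red look-alike of the bung alone.

How it is judged:
By the outcome, as a careful person would: the job done as asked, in the order asked, and still so for the second after the job is handed in, while the arm keeps its last pose, push and grip.
It also fails if it takes over 56 s, if anything falls off the work surface, if the arm or the gripper's body presses on something with over 40 N, if the wrist force passes 120 N, or if a joint passes its speed limit or range.

### The arm

A 6-joint arm with a two-finger parallel gripper is mounted at the origin on the work surface. World frame = base frame: x ahead of the robot, y to its left, z up, the work surface at z = 0. Lengths are in m, angles in rad, forces in N, time in s.
With the tool pointing down it reaches from about 0.3 to 0.85 m from the base axis. Payload 5.4 kg.
Tool frame: the origin (TCP) lies between the finger pads; the fingertips stand 14 mm ahead of it and the grasp point (between the pads) lies 5 mm behind it; z points along the fingers, y is the line along which they close (so a half turn about z gives the same grasp; the last joint's range is limited). The gripper opens to 85 mm and grips with 20 to 120 N. Pads are 22 mm wide; open, the fingers measure 114 mm over their backs; the gripper's body (76 mm by 85 mm) begins 54 mm behind the grasp point. The pads swing forward as they close: fully open they stand 13 mm farther back than shut.
Start: joints at [0.914, 0.158, 1.597, -0, 1.386, -0.21], TCP at [0.248, 0.519, 0.245] pointing down, gripper open.
Joint ranges: [-2.91, 2.91], [-0.94, 2.29], [0.18, 2.7], [-1.29, 4.43], [0.17, 2.64], [-3, 3]. Speed limits (rad/s): [2.57, 2.57, 3.14, 3.14, 3.14, 3.14].

### API

Orientations are given as a rotation vector (axis times angle).
In Python, from workcell import robot gives the robot as it stands.
- The arm moves only by the tool step_arm, never from a script. Its argument "increments" is a list that holds one entry, the list of rows, each a list of 4 numbers: the shift along the tool's x, y, z in mm, then the turn about the tool's z in degrees. In form: [[[dx, dy, dz, twist], ...]]. A call has 1 to 10 rows; each row shifts and turns the commanded pose from where the row before left it, along the tool's axes as they then stand; what a row does not reach is not made up. A row lasts 1/12 s, in which the tool goes at most 41.7 mm and 7.16 degrees, less where a joint would pass 70% of its speed; a pose out of reach is approached as far as the arm can. A call is refused whole if a number of a shift passes 41.7 or a number of a turn 7.16, either way. A call with a gripper value outside its range is refused whole. "grip" is the finger opening in mm, from 0 to 85.4, set as the call begins (left out, the last holds). The fingers move at their own pace and stop on an object; "squeeze" is the grip in N (left out, the last holds). Time passes only in rows, so rows that do not move let the fingers close. It gives the time, the measured TCP pose, the force, the opening and the grip force at its end, in the units of the state.
- robot.sense(): the state, without advancing time (a new reading comes with each control period).
- robot.read_camera(name): name is "scene" or "side" or "wrist"; returns a dict with "frame" (420x560x3 uint8, blue, green, red), "fx", "fy", "cx", "cy" (pixels), "view" (4x4, takes a point from world to camera coordinates); the wrist camera has in their place "hand_eye" (4x4, takes a point from camera to tool coordinates, whose origin is the TCP and whose axes are the flange's). Camera axes: x right, y down, z forward; pixel columns grow to the right and rows downward; lengths in m; the calibration is good to about 2 mm. A picture is of the moment at which its call begins: read the wrist's pose just before it. There is no depth.
- robot.hand_in(): hands the job in; it is judged then, once.
The state is a dict: "t": time; "joints": joint angles; "dq": joint speeds; "joint_torque": joint torques, N m; "eef_pos": TCP position; "ee_rot": TCP orientation; "force": force on the tool from outside, world axes, zero at the start; "torque": the same for the moment, N m; "grip_width": finger opening in m; "finger_force": force on a finger pad.
Only numpy, scipy, OpenCV 4.12 (cv2) and the standard library are available. Lean on these libraries where they do the work, as an engineer would, in place of code of your own. Each camera call takes 0.05 s, during which the arm holds its last target. There are 200 camera calls.

## Working session

There is one attempt and no reset: what is moved stays moved. The work goes in short steps, Python scripts to look and compute and a tool call to move; the robot and the scene stay as the last step left them, time stands still between calls to the robot, and variables do not carry over. Pictures are saved under pics/ and viewed, at most 10 in all, crops included, and the job is handed in when it is done.

Besides the shell and the picture viewer there is one more tool, called after "Call:" by a JSON object that holds its "op" and its "data". step_arm: Moves the arm, as the interface text tells. Its arguments: {"type":"object","properties":{"increments":{"type":"array","items":{"type":"array","items":{"type":"array","items":{"type":"number"}}}},"grip":{"type":"number"},"squeeze":{"type":"number"}},"required":["increments"]}

```bash
mkdir -p pics
cat > h.py <<'E'
import numpy as np, cv2
from scipy.spatial.transform import Rotation as R
from workcell import robot
def cam(n):
    s=robot.sense(); c=robot.read_camera(n)
    K=np.array([[c['fx'],0,c['cx']],[0,c['fy'],c['cy']],[0,0,1]])
    if n=='wrist':
        T=np.eye(4);T[:3,:3]=R.from_rotvec(s['ee_rot']).as_matrix();T[:3,3]=s['eef_pos']
        V=np.linalg.inv(T@np.array(c['hand_eye']))
    else: V=np.array(c['view'])
    return c['frame'],K,V
def proj(K,V,P):
    P=np.atleast_2d(P); q=(V[:3,:3]@P.T+V[:3,3:4]); q=K@q; return (q[:2]/q[2]).T
def ray(K,V,u,v,z):
    C=-V[:3,:3].T@V[:3,3]; d=V[:3,:3].T@np.linalg.solve(K,[u,v,1]); return C+d*(z-C[2])/d[2]
E
python3 - <<'E'
from h import *
for n in ('scene','side'):
    f,K,V=cam(n); cv2.imwrite(f'pics/{n}0.png',f); np.savez(f'{n}.npz',K=K,V=V,f=f)
    print(n,K[0],K[1],-V[:3,:3].T@V[:3,3],V[2,:3])
f,K,V=cam('wrist');cv2.imwrite('pics/wrist0.png',f);print(robot.sense())
a=[cv2.imread(f'pics/{n}0.png') for n in('scene','side')]
E
```

```text
scene [431.40508454   0.         279.08377529] [  0.         431.40508454 212.01307753] [ 1.34010209 -0.00274425  1.01387314] [-0.66964564 -0.05177221 -0.74087405]
side [427.83835364   0.         278.13495247] [  0.         427.83835364 208.81579248] [-0.22381334 -0.91640533  0.7372323 ] [ 0.57073322  0.66864732 -0.4766281 ]
{'t': 0.15, 'joints': array([ 9.13918601e-01,  1.58897210e-01,  1.59795382e+00, -4.02045595e-06,
        1.38619435e+00, -2.10151336e-01]), 'dq': array([-0.00032916, -0.00024184, -0.00247724, -0.00031043, -0.00056722,
        0.00136598]), 'joint_torque': array([ 7.12697074e-04, -3.96378851e+01, -3.31784356e+01, -2.28820868e-04,
        5.45385468e-03,  4.83863744e-05]), 'eef_pos': array([0.24817741, 0.51818982, 0.2445416 ]), 'ee_rot': array([-6.95760145e-01, -3.06295717e+00,  2.07305415e-03]), 'force': array([-0.77866601,  0.18606451, -0.18785767]), 'torque': array([-0.01592799, -0.02248853,  0.04331268]), 'finger_force': 0.0, 'grip_width': 0.08554911166438013}
```

View pics/scene0.png

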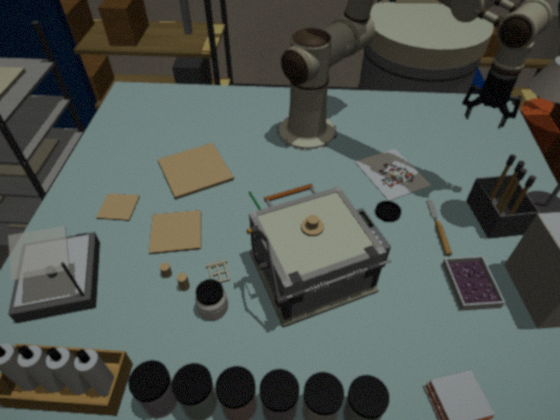

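View pics/side0.png

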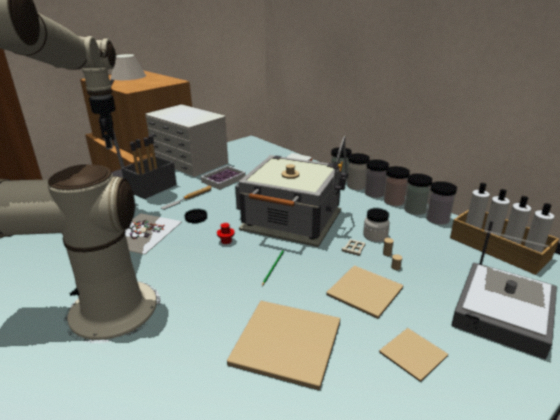

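Scene: the batt candidates are big (195,169), mid (175,231) and small (119,207). In the side view they are at (287,340), (366,290) and (413,353). By size I choose the middle one. Bung candidates: the tan one in the lid at (312,225) scene / (290,172) side, and the red look-alike at (226,234) side. I choose the tan one. I'll check both in one close crop.

Run:
```python
import numpy as np,cv2
a=np.load('scene.npz');b=np.load('side.npz')
A=cv2.resize(a['f'][175:325,140:400],None,fx=3,fy=3,interpolation=cv2.INTER_CUBIC)[:, :]
for n,i in(('s',(a['f'][175:325,235:405],)),):pass
A=cv2.resize(a['f'][175:325,140:400],(780,450),interpolation=cv2.INTER_CUBIC)
cv2.imwrite('pics/cA.png',A)
B=cv2.resize(b['f'][130:325,225:415],(780,800*1),interpolation=cv2.INTER_CUBIC)
B=cv2.resize(b['f'][130:320,215:415],(600,570),interpolation=cv2.INTER_CUBIC)
cv2.imwrite('pics/cB.png',B)
```

```text
(no output)
```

View pics/cA.png

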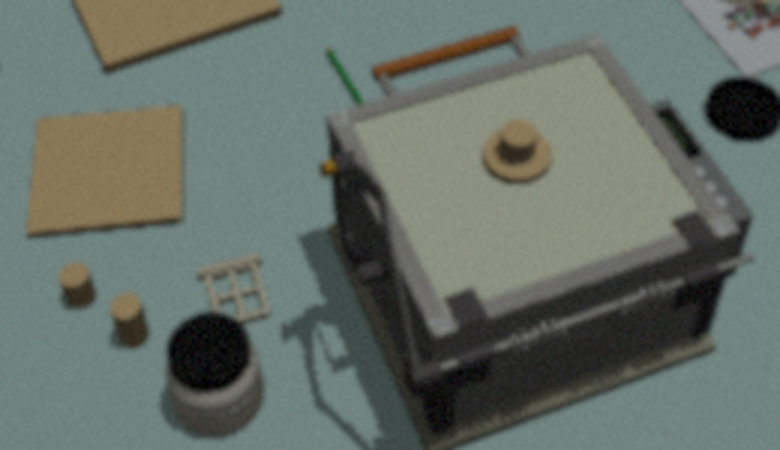

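View pics/cB.png

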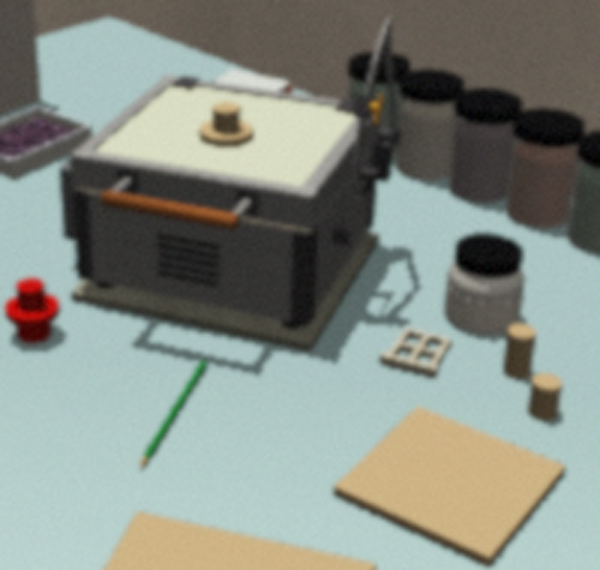

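The crops confirm it: the tan bung (flange and knob) is in the lid at crop A (518,140), the red one stands on the table, and the mid batt is at crop A (107,170) / crop B (450,485). Next I fit the poses.

```bash
cat > fit.py <<'E'
from h import *
from scipy.optimize import least_squares as ls
a=np.load('scene.npz');b=np.load('side.npz')
C={'A':(a['K'],a['V'],140,175),'B':(b['K'],b['V'],215,130)}
def px(c,p): return np.array([C[c][2],C[c][3]])+(np.array(p)+.5)/3-.5
def fit(obs,f,x0):
    def r(x): return np.concatenate([(proj(*C[c][:2],f(x,np.array(P)/1000))[0]-px(c,p)) for c,p,P in obs])
    s=ls(r,x0,loss='soft_l1'); print(np.round(s.x,4)); print(np.round(r(s.x).reshape(-1,2),1).tolist()); return s.x
pose=lambda x,P: np.array([x[0]+np.cos(x[2])*P[0]-np.sin(x[2])*P[1],x[1]+np.sin(x[2])*P[0]+np.cos(x[2])*P[1],P[2]])
k=fit([('A',(332,118),(-120,-130,176)),('A',(600,40),(-120,130,176)),('A',(745,213),(120,130,176)),('A',(435,332),(120,-130,176)),
 ('A',(375,72),(-168,-72,160)),('A',(517,34),(-168,72,160)),('A',(430,447),(130,-140,0)),('A',(713,347),(130,140,0)),
 ('B',(75,155),(-120,130,176)),('B',(307,192),(-120,-130,176)),('B',(362,118),(120,-130,176)),('B',(170,80),(120,130,176)),
 ('B',(104,197),(-168,72,159)),('B',(237,217),(-168,-72,159)),('B',(73,297),(-130,140,0)),('B',(315,348),(-130,-140,0))],pose,[.65,0,0])
bt=fit([('A',(38,117),(-75,-75,12)),('A',(182,107),(-75,75,12)),('A',(183,218),(75,75,12)),('A',(28,232),(75,-75,12)),
 ('B',(420,408),(75,75,12)),('B',(563,468),(75,-75,12)),('B',(490,553),(-75,-75,12)),('B',(336,488),(-75,75,12))],pose,[.6,-.3,0])
kn=fit([('A',(518,131),(0,0,209)),('B',(227,108),(0,0,209)),('A',(517,158),(0,0,185-2)),('B',(226,129),(0,0,183))],lambda x,P:np.array([x[0],x[1],P[2]]),[.65,0])
print('handle',pose(k,np.array([-.168,0,.159])),'knob in kiln',R.from_euler('z',-k[2]).apply([kn[0]-k[0],kn[1]-k[1],0]))
np.savez('fit.npz',k=k,bt=bt,kn=kn)
E
python3 fit.py; python3 -c "
from h import *
s=robot.sense();M=R.from_rotvec(s['ee_rot']).as_matrix();print(np.round(M,3));print(robot.read_camera('wrist')['hand_eye'])"
```

```text
[0.6428 0.0324 0.461 ]
[[-0.6, -0.5], [-1.3, -1.3], [-3.5, 5.2], [0.8, 0.8], [-0.6, 0.7], [-0.4, -0.7], [0.0, 4.4], [0.9, 1.4], [-1.2, -0.8], [0.4, 0.4], [4.3, -4.3], [-2.0, -1.8], [-0.8, -0.6], [-0.7, 0.9], [-1.7, 0.7], [-2.1, 1.1]]
[ 0.5291 -0.3819  0.194 ]
[[-0.7, 0.5], [-0.4, -0.7], [-0.8, -0.2], [-1.3, 0.4], [-1.3, -1.7], [0.5, -1.6], [-0.8, 1.0], [-1.7, -1.5]]
[0.6314 0.0246]
[[-0.2, 0.9], [-0.3, -1.2], [-0.4, -1.3], [-0.0, -0.7]]
handle [ 0.49231653 -0.04231131  0.159     ] knob in kiln [-0.0136657  -0.00194368  0.        ]
[[-0.902  0.432 -0.001]
 [ 0.432  0.902 -0.001]
 [ 0.    -0.001 -1.   ]]
[[-2.44214602e-04 -9.64079371e-01 -2.65614207e-01  6.72512046e-02]
 [ 9.99999970e-01 -2.44011389e-04 -3.37641913e-05 -1.57647246e-04]
 [-3.22615313e-05 -2.65614208e-01  9.64079401e-01 -1.28910066e-01]
 [ 0.00000000e+00  0.00000000e+00  0.00000000e+00  1.00000000e+00]]
```

Call:
{"op": "step_arm", "data": {"increments": [[[0, 0, -10, 6.35], [0, 0, -10, 6.35], [0, 0, -10, 6.35], [0, 0, -10, 6.35], [0, 0, -10, 6.35], [0, 0, -5, 6.35]]], "grip": 85}}

```text
t: 0.7
eef_pos: [0.2487, 0.5188, 0.3015]
ee_rot: [1.665, 2.664, 0.002]
force: [-0.0, 0.5, 0.7]
grip_width: 0.0851
finger_force: 0.0
```

Call:
{"op": "step_arm", "data": {"increments": [[[-30, 6, 0, 0], [-30, 6, 0, 0], [-30, 6, 0, 0], [-30, 6, 0, 0], [-30, 6, 0, 0], [-30, 6, 0, 0], [-30, 6, 0, 0], [-30, 6, 0, 0], [-30, 6, 0, 0], [-30, 6, 0, 0]]]}}

```text
t: 1.53
eef_pos: [0.4357, 0.2748, 0.3001]
ee_rot: [-1.658, -2.668, 0.0]
force: [-0.1, 0.0, -0.3]
grip_width: 0.0848
finger_force: 0.0
```

Call:
{"op": "step_arm", "data": {"increments": [[[-30, 6, 0, 0], [-30, 6, 0, 0], [-30, 6, 0, 0], [-30, 6, 0, 0], [-30, 6, 0, 0], [-30, 6, 0, 0], [-30, 6, 0, 0], [-30, 6, 0, 0], [-15, 6, 0, 0], [0, 0, 0, 0]]]}}

```text
t: 2.37
eef_pos: [0.5981, 0.0686, 0.2995]
ee_rot: [1.663, 2.665, -0.001]
force: [-0.3, 0.3, -0.8]
grip_width: 0.0852
finger_force: 0.0
```

```bash
cat > look.py <<'E'
from h import *
import sys
f,K,V=cam('wrist');s=robot.sense();cv2.imwrite(f'pics/{sys.argv[1]}.png',f);np.savez(sys.argv[1],K=K,V=V)
M=R.from_rotvec(s['ee_rot']).as_matrix();print(s['t'],s['eef_pos'],np.round(M,3).tolist(),s['force'])
z=np.load('fit.npz');k=z['k'];y=M[:,1];print('yaw err deg(twist+)',np.degrees(np.arctan2(y[1],y[0])-k[2]))
kn=[*z['kn'],.21];print('knob px',proj(K,V,[kn]),'tool delta',(M.T@(np.array(kn)-s['eef_pos']))*1000)
E
python3 look.py w1
```

```text
2.4167 [0.59700376 0.07027717 0.29957023] [[-0.441, 0.897, -0.001], [0.897, 0.441, 0.0], [0.001, -0.001, -1.0]] [ 0.22438989  0.44127648 -0.58356441]
yaw err deg(twist+) -0.24242592661014234
knob px [[298.38359265 288.56579373]] tool delta [-56.23110438  10.81933189  89.52058595]
```

View pics/w1.png

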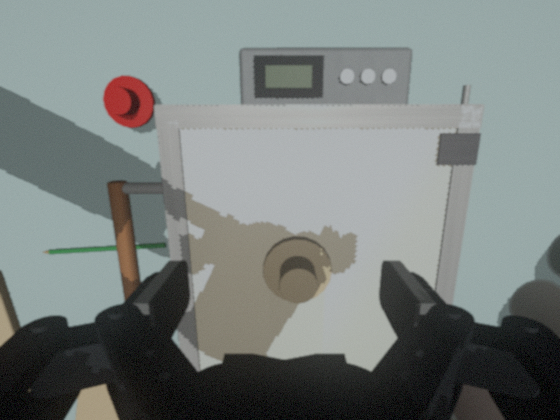

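The wrist view shows the knob top at about (299,287) against a predicted (298,289). The lid is square to the tool and the red look-alike is at (128,102). Descend on the knob.

Call:
{"op": "step_arm", "data": {"increments": [[[-19, 4, 0, 0], [-19, 4, 0, 0], [-18, 3, 0, 0], [0, 0, 20, 0], [0, 0, 20, 0], [0, 0, 20, 0], [0, 0, 15, 0], [0, 0, 12, 0], [0, 0, 10, 0], [0, 0, 0, 0]]], "grip": 60}}

```text
t: 3.25
eef_pos: [0.6297, 0.027, 0.2009]
ee_rot: [-1.655, -2.666, 0.002]
force: [-0.7, -0.2, -0.2]
grip_width: 0.0599
finger_force: 0.0
```

Call:
{"op": "step_arm", "data": {"increments": [[[0, 0, 0, 0], [0, 0, 0, 0], [0, 0, 0, 0], [0, 0, 0, 0], [0, 0, 0, 0], [0, 0, 0, 0], [0, 0, 0, 0], [0, 0, 0, 0]]], "grip": 20, "squeeze": 40}}

```text
t: 3.92
eef_pos: [0.632, 0.0261, 0.2049]
ee_rot: [1.657, 2.667, 0.002]
force: [-1.7, 1.6, 6.1]
grip_width: 0.0276
finger_force: 39.7
```

Call:
{"op": "step_arm", "data": {"increments": [[[0, 0, -5, 0], [0, 0, -8, 0], [0, 0, -12, 0], [0, 0, -15, 0], [0, 0, -15, 0], [0, 0, -15, 0], [0, 0, -15, 0], [0, 0, -10, 0], [0, 0, -5, 0], [0, 0, 0, 0]]]}}

```text
t: 4.75
eef_pos: [0.6318, 0.026, 0.3051]
ee_rot: [1.657, 2.666, 0.002]
force: [0.7, 0.3, -0.4]
grip_width: 0.0274
finger_force: 39.4
```

Run:
```python
from h import *
f,K,V=cam('side');cv2.imwrite('pics/side1.png',cv2.resize(f[100:320,200:420],None,fx=2,fy=2))
s=robot.sense();M=R.from_rotvec(s['ee_rot']).as_matrix();b=np.load('fit.npz')['bt']
print(s['eef_pos'],s['force'],s['grip_width'],s['finger_force'],M.T@(np.array([b[0],b[1],.068])-s['eef_pos'])*1000)
```

```text
[0.6313997  0.02611375 0.30370064] [-0.23366966 -0.09990461 -1.2955204 ] 0.02714108283076664 39.44175481796265 [-320.35361632 -272.59332973  235.69628841]
```

View pics/side1.png

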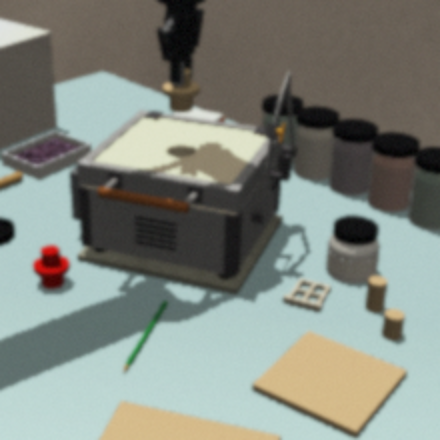

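The bung is out and upright in the gripper at (182,90), and the hole is visible in the shut lid. Carry it out over the front, then right to the batt.

Call:
{"op": "step_arm", "data": {"increments": [[[0, -15, 0, 0], [0, -25, 0, 0], [0, -30, 0, 0], [-10, -30, 0, 0], [-20, -25, 0, 0], [-27, -20, 0, 0], [-27, -20, 0, 0], [-27, -20, 0, 0], [-27, -20, 0, 0], [-27, -18, 0, 0]]]}}

```text
t: 5.63
eef_pos: [0.5032, -0.2218, 0.302]
ee_rot: [-1.657, -2.666, -0.0]
force: [0.5, -0.7, -1.2]
grip_width: 0.0273
finger_force: 39.7
```

Call:
{"op": "step_arm", "data": {"increments": [[[-30, -15, 0, 0], [-30, -15, 0, 0], [-30, -15, 0, 0], [-30, -5, 0, 0], [-20, 0, 0, 0], [-10, 0, 0, 0], [-5, 0, 20, 0], [0, 0, 30, 0], [0, 0, 30, 0], [0, 0, 0, 0]]]}}

```text
t: 6.47
eef_pos: [0.525, -0.3784, 0.214]
ee_rot: [-1.65, -2.655, -0.006]
force: [-2.0, 0.9, -3.5]
grip_width: 0.0271
finger_force: 39.7
```

Run:
```python
from h import *
s=robot.sense();M=R.from_rotvec(s['ee_rot']).as_matrix();b=np.load('fit.npz')['bt']
print(s['eef_pos'],s['force'],s['grip_width'],M.T@(np.array([b[0],b[1],.068])-s['eef_pos'])*1000)
```

```text
[ 0.52495277 -0.37844855  0.21398515] [-2.04340178  0.94634559 -3.52761392] 0.027100599325931046 [ -7.11983115   2.89889948 145.88338309]
```

Commanded XY is close to the batt centre. Go down fast, then slowly until contact.

Call:
{"op": "step_arm", "data": {"increments": [[[-5, 3, 20, 0], [0, 0, 30, 0], [0, 0, 30, 0], [0, 0, 25, 0], [0, 0, 15, 0], [0, 0, 8, 0], [0, 0, 3, 0], [0, 0, 2, 0], [0, 0, 0, 0], [0, 0, 0, 0]]]}}

```text
t: 7.3
eef_pos: [0.534, -0.3856, 0.0921]
ee_rot: [1.656, 2.666, -0.001]
force: [-0.3, 0.0, -0.6]
grip_width: 0.0272
finger_force: 39.7
```

Run:
```python
from h import *
f,K,V=cam('side');cv2.imwrite('pics/side2.png',cv2.resize(f[170:370,290:490],None,fx=2.5,fy=2.5))
s=robot.sense();print(s['eef_pos'],s['force'],s['grip_width'])
```

```text
[ 0.53394018 -0.38557055  0.09202069] [ 0.06247572  0.58664314 -0.56684408] 0.027170450411631547
```

View pics/side2.png

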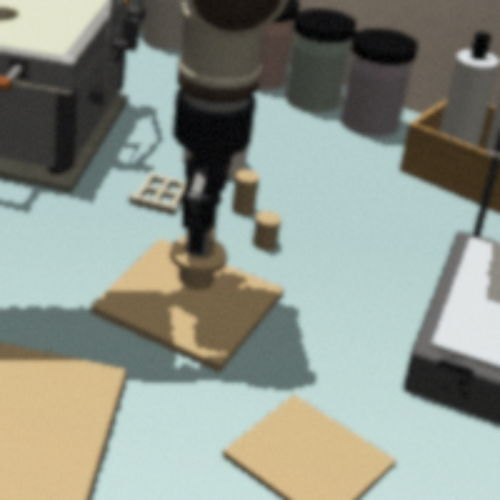

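The bung hangs over the batt's middle at (200,270), with the foot about 24 mm up.

Call:
{"op": "step_arm", "data": {"increments": [[[0, 0, 8, 0], [0, 0, 6, 0], [0, 0, 4, 0], [0, 0, 2, 0], [0, 0, 1, 0], [0, 0, 0, 0], [0, 0, 0, 0]]]}}

```text
t: 7.93
eef_pos: [0.5332, -0.385, 0.0706]
ee_rot: [-1.657, -2.668, 0.001]
force: [-2.8, 2.8, 8.0]
grip_width: 0.0272
finger_force: 40.6
```

Call:
{"op": "step_arm", "data": {"increments": [[[0, 0, 1, 0], [0, 0, 1, 0], [0, 0, 0, 0]]]}}

```text
t: 8.18
eef_pos: [0.5336, -0.3855, 0.0706]
ee_rot: [1.657, 2.668, -0.001]
force: [-6.3, 4.9, 17.4]
grip_width: 0.0274
finger_force: 41.4
```

Call:
{"op": "step_arm", "data": {"increments": [[[0, 0, -1, 0], [0, 0, -1, 0], [0, 0, 0, 0], [0, 0, 0, 0]]]}}

```text
t: 8.52
eef_pos: [0.5336, -0.3854, 0.0704]
ee_rot: [1.657, 2.667, -0.001]
force: [-1.6, 0.8, 6.5]
grip_width: 0.0274
finger_force: 40.2
```

Call:
{"op": "step_arm", "data": {"increments": [[[0, 0, 0, 0], [0, 0, 0, 0], [0, 0, 0, 0], [0, 0, 0, 0], [0, 0, 0, 0], [0, 0, 0, 0]]], "grip": 56}}

```text
t: 9.02
eef_pos: [0.5331, -0.3847, 0.069]
ee_rot: [-1.658, -2.668, -0.0]
force: [-0.3, 0.7, -0.7]
grip_width: 0.0561
finger_force: 0.0
```

Call:
{"op": "step_arm", "data": {"increments": [[[0, 0, -5, 0], [0, 0, -10, 0], [0, 0, -20, 0], [0, 0, -30, 0], [0, 0, -30, 0], [0, 0, -30, 0], [0, 0, -30, 0], [0, 0, -10, 0], [0, 0, 0, 0], [0, 0, 0, 0]]]}}

```text
t: 9.85
eef_pos: [0.5332, -0.3849, 0.2345]
ee_rot: [1.657, 2.668, -0.0]
force: [0.2, 0.0, -1.0]
grip_width: 0.0562
finger_force: 0.0
```

Run:
```python
from h import *
f,K,V=cam('side');cv2.imwrite('pics/side3.png',np.hstack([cv2.resize(f[230:330,310:430],(480,400)),cv2.resize(f[130:210,290:350],(300,400),interpolation=cv2.INTER_CUBIC)]));np.savez('side3',f=f)
s=robot.sense();M=R.from_rotvec(s['ee_rot']).as_matrix();k=np.load('fit.npz')['k'];c,sn=np.cos(k[2]),np.sin(k[2])
h=np.array([k[0]-.168*c,k[1]-.168*sn,.159])
print(s['t'],s['eef_pos'],s['force'],s['grip_width'],h,M.T@(h-s['eef_pos'])*1000, np.degrees(np.arctan2(M[1,1],M[0,1])-k[2]))
```

```text
9.9 [ 0.53264364 -0.38426191  0.23272763] [-0.71464243  0.52908069 -1.02882518] 0.05613101695086801 [ 0.49231653 -0.04231131  0.159     ] [324.25639322 115.40296209  74.37874838] -0.11249563475054812
```

View pics/side3.png

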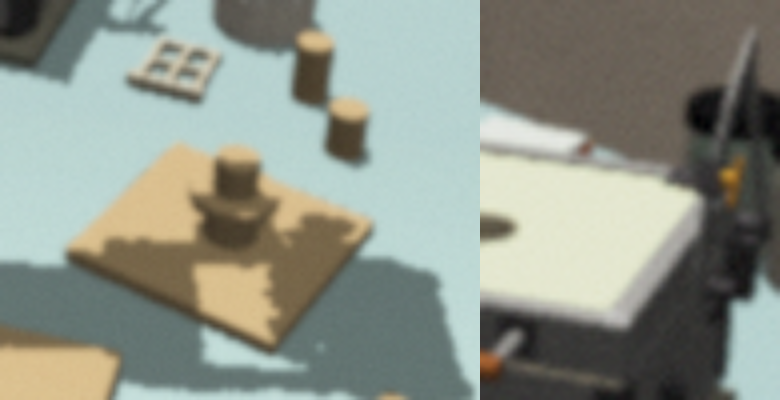

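The bung stands upright on the mid batt. Next, measure the marker with the wrist camera from the front right of the quadrant, where its arc shows well.

Call:
{"op": "step_arm", "data": {"increments": [[[0, 0, -30, 0], [0, 0, -30, 0], [0, 0, -30, 0], [25, 24, 0, 0], [25, 24, 0, 0], [25, 24, 0, 0], [25, 24, 0, 0], [25, 24, 0, 0], [24, 24, 0, 0], [0, 0, 0, 0]]], "grip": 42}}

```text
t: 10.73
eef_pos: [0.597, -0.1812, 0.3215]
ee_rot: [-1.647, -2.669, -0.004]
force: [-0.6, -0.4, -0.2]
grip_width: 0.0418
finger_force: 0.0
```

Call:
{"op": "step_arm", "data": {"increments": [[[0, 0, 0, 0], [0, 0, 0, 0]]]}}

```text
t: 10.9
eef_pos: [0.5956, -0.1875, 0.3222]
ee_rot: [-1.656, -2.666, 0.001]
force: [-0.2, -0.0, 0.2]
grip_width: 0.0421
finger_force: 0.0
```

Run:
```python
from h import *
f,K,V=cam('wrist');np.savez('w2',f=f,K=K,V=V)
s=robot.sense();k=np.load('fit.npz')['k'];c,sn=np.cos(k[2]),np.sin(k[2])
W=lambda P:np.array([k[0]+c*P[0]-sn*P[1],k[1]+sn*P[0]+c*P[1],P[2]])
print(s['eef_pos'],K[0,0])
for th in(0,.35,.5,.62):print(th,proj(K,V,[W([.128-.151*np.cos(th),-.157,.139+.151*np.sin(th)])]))
p=proj(K,V,[W([.128-.151*np.cos(.4),-.157,.139+.151*np.sin(.4)])])[0].astype(int)
x0=min(max(p[0]-100,0),360);y0=max(p[1]-75,0);print(x0,y0)
cv2.imwrite('pics/w2.png',cv2.resize(f[y0:y0+150,x0:x0+200],(800,600),interpolation=cv2.INTER_CUBIC))
```

```text
[ 0.59559221 -0.18815497  0.32262058] 321.26881630898276
0 [[404.68736792 173.49397538]]
0.35 [[438.53503856 183.07758815]]
0.5 [[463.39344839 187.9778217 ]]
0.62 [[488.47171616 192.17380185]]
346 109
```

View pics/w2.png

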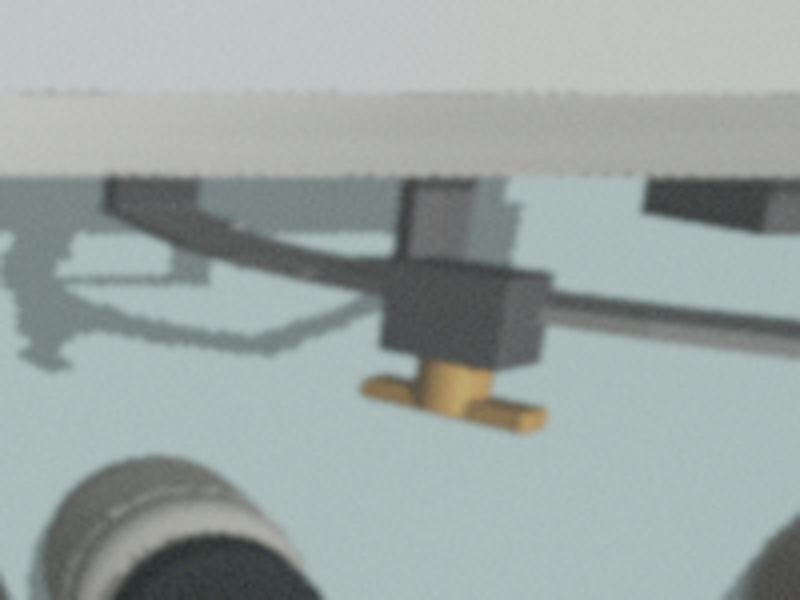

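The wrist crop shows the clamp at about (465,315), its brass wing screw at (455,395), and the quadrant strip running through it. The lid edge hides the shut pointer. Next: triangulate the brass screw from all three cameras.

```bash
cat > brass.py <<'E'
from h import *
from scipy.optimize import least_squares as ls
k=np.load('fit.npz')['k'];c,sn=np.cos(k[2]),np.sin(k[2])
W=lambda P:np.array([k[0]+c*P[0]-sn*P[1],k[1]+sn*P[0]+c*P[1],P[2]])
kil=lambda X:np.array([c*(X[0]-k[0])+sn*(X[1]-k[1]),-sn*(X[0]-k[0])+c*(X[1]-k[1]),X[2]])
L={n:np.load(n+'.npz') for n in('scene','side','w2')}
box={'scene':(238,222,258,240),'side':(330,155,352,175),'w2':(430,190,490,222)}
o=[]
for n,(x0,y0,x1,y1) in box.items():
    f=L[n]['f'][y0:y1,x0:x1].astype(int); w=np.clip(f[...,2]-f[...,0]-25,0,None).astype(float)
    yy,xx=np.mgrid[y0:y1,x0:x1]; u=np.array([(w*xx).sum(),(w*yy).sum()])/w.sum(); print(n,u,(w>0).sum(),w.max()); o.append((L[n]['K'],L[n]['V'],u))
for sub in ((0,1,2),(0,2),(1,2),(0,1)):
    r=lambda X:np.concatenate([(proj(o[i][0],o[i][1],[X])[0]-o[i][2])*(1 if i<2 else .4) for i in sub])
    s=ls(r,[.65,-.1,.2]);q=kil(s.x);print(sub,np.round(q,4),np.round(r(s.x),1),'th',np.arctan2(q[2]-.139,.128-q[0]),'r',np.hypot(q[2]-.139,.128-q[0]))
for n in L:
    print(n,[np.round(proj(L[n]['K'],L[n]['V'],[W([.128-.151*np.cos(t),-.157,.139+.151*np.sin(t)])])[0],1).tolist() for t in(0,.35,.5,.62)])
E
python3 brass.py
```

```text
scene [249.54532578 230.1388102 ] 20 73.0
side [339.89660743 165.28513732] 39 88.0
w2 [461.55251681 207.39632927] 362 59.0
(0, 1, 2) [-0.018  -0.1652  0.2356] [-0.6  0.5 -0.2 -0.9 -0.3 -0.4] th 0.5845363060706636 r 0.17502137469590212
(0, 2) [-0.0181 -0.1648  0.2371] [-0.5  0.   0.1 -0.4] th 0.5910898572010391 r 0.17600626839209885
(1, 2) [-0.0159 -0.1664  0.2326] [ 0.3 -0.1 -0.1 -0.2] th 0.5765746844633224 r 0.17162572273248677
(0, 1) [-0.0195 -0.1643  0.2342] [-0.5  0.3 -0.7 -0.3] th 0.5730143747548434 r 0.17556239429458104
scene [[253.5, 252.8], [253.7, 242.7], [254.7, 240.2], [255.8, 239.1]]
side [[334.9, 193.2], [336.6, 177.0], [337.8, 169.8], [338.9, 164.0]]
w2 [[404.7, 173.5], [438.5, 183.1], [463.4, 188.0], [488.5, 192.2]]
```

```bash
cat > clamp.py <<'E'
from brass import *
K,V=L['w2']['K'],L['w2']['V']
ob=[((385,262),1,-1,0),((500,272),1,1,0),((497,369),1,1,1),((382,349),1,-1,1),((551,276),0,1,0),((542,362),0,1,1)]
def P(x,ro,t,yo):
    th,rout,rin,yin,yout,hw=x; r=(rin,rout)[ro]; y=(yin,yout)[yo]
    return W([.128-r*np.cos(th)+t*hw*np.sin(th),y,.139+r*np.sin(th)+t*hw*np.cos(th)])
res=lambda x:np.concatenate([proj(K,V,[P(x,a,t,b)])[0]-(np.array([346,109])+(np.array(p)+.5)/4-.5) for p,a,t,b in ob]+[[(x[5]-.011)*1e4]])
s=ls(res,[.55,.18,.15,-.15,-.175,.011]);print(np.round(s.x,4),np.round(res(s.x),1))
E
python3 clamp.py|tail -2
```

```text
w2 [[404.7, 173.5], [438.5, 183.1], [463.4, 188.0], [488.5, 192.2]]
[ 0.521   0.1664  0.152  -0.1462 -0.1625  0.011 ] [ 1.1 -0.1  1.4  1.6 -1.4  0.3 -0.9 -0.6  0.6 -1.1 -0.8 -0.3  0. ]
```

The angle estimates disagree (0.52 to 0.59), so I'll settle it close up. I'll turn the tool half a turn and grip the bar 40 mm right of its middle, so the wrist camera sees both pointer and marker while lifting.

Call:
{"op": "step_arm", "data": {"increments": [[[20, -4, 0, 0], [25, -5, 0, 7], [22, -5, 0, 0], [22, -5, 0, 0], [22, -5, 0, 0], [22, -5, 0, 0], [0, 0, 0, 0], [0, 0, 0, 7], [0, 0, 0, 7], [0, 0, 0, 7]]]}}

```text
t: 11.78
eef_pos: [0.5202, -0.0762, 0.3238]
ee_rot: [-2.263, -2.179, 0.001]
force: [0.4, 0.5, 0.1]
grip_width: 0.0421
finger_force: 0.0
```

Call:
{"op": "step_arm", "data": {"increments": [[[0, 0, 0, 7], [0, 0, 0, 7], [0, 0, 0, 7], [0, 0, 0, 7], [0, 0, 0, 7], [0, 0, 0, 7], [0, 0, 0, 7], [0, 0, 0, 7], [0, 0, 0, 7], [0, 0, 0, 7]]]}}

```text
t: 12.62
eef_pos: [0.5203, -0.0764, 0.3238]
ee_rot: [3.104, 0.487, -0.001]
force: [0.0, 1.2, -0.2]
grip_width: 0.0421
finger_force: 0.0
```

Call:
{"op": "step_arm", "data": {"increments": [[[0, 0, 0, 7], [0, 0, 0, 7], [0, 0, 0, 7], [0, 0, 0, 7], [0, 0, 0, 7], [0, 0, 0, 7], [0, 0, 0, 7], [0, 0, 0, 7], [0, 0, 0, 7], [0, 0, 0, 7]]]}}

```text
t: 13.45
eef_pos: [0.5203, -0.0764, 0.3238]
ee_rot: [2.821, -1.381, -0.001]
force: [-0.2, -0.5, -0.2]
grip_width: 0.042
finger_force: 0.0
```

Call:
{"op": "step_arm", "data": {"increments": [[[0, 0, 0, 6], [0, 0, 0, 6], [0, 0, 0, 0], [0, 0, 0, 0]]]}}

```text
t: 13.78
eef_pos: [0.5203, -0.0759, 0.3239]
ee_rot: [2.669, -1.656, -0.001]
force: [0.1, -0.2, -0.2]
grip_width: 0.042
finger_force: 0.0
```

```bash
cat > hd.py <<'E'
from h import *
import sys
k=np.load('fit.npz')['k'];c,sn=np.cos(k[2]),np.sin(k[2])
W=lambda P:np.array([k[0]+c*P[0]-sn*P[1],k[1]+sn*P[0]+c*P[1],P[2]])
s=robot.sense();M=R.from_rotvec(s['ee_rot']).as_matrix()
bar=lambda t:W([.128-.296*np.cos(t)+.02*np.sin(t),-.04,.139+.296*np.sin(t)+.02*np.cos(t)-.005])
if __name__=='__main__':
    print(s['t'],s['eef_pos'],s['force'],s['joints'],'yaw',np.degrees(np.arctan2(M[1,1],M[0,1])-k[2]))
    print('delta',M.T@(bar(0)-s['eef_pos'])*1000)
    if len(sys.argv)>1:
        f,K,V=cam('wrist');np.savez(sys.argv[1],f=f,K=K,V=V,p=s['eef_pos'])
        print([np.round(proj(K,V,[W([.128-.151*np.cos(t),-.157,.139+.151*np.sin(t)])])[0],1).tolist() for t in(0,.35,.5,.62)])
E
python3 hd.py q0
```

```text
13.7833 [ 0.52029848 -0.0758912   0.32389924] [ 0.12690269 -0.1638976  -0.19225856] [-3.74736092e-01 -1.20764547e-02  1.62278078e+00 -2.79598911e-04
  1.53140861e+00  2.30668044e+00] yaw -180.0447611703879
delta [ -2.48013186  10.0318359  169.90534468]
[[134.1, 67.8], [90.7, 56.6], [59.6, 50.8], [28.4, 45.7]]
```

Call:
{"op": "step_arm", "data": {"increments": [[[-2, 5, 20, 0], [0, 5, 25, 0], [0, 0, 25, 0], [0, 0, 25, 0], [0, 0, 25, 0], [0, 0, 20, 0], [0, 0, 15, 0], [0, 0, 10, 0], [0, 0, 7, 0], [0, 0, 0, 0]]]}}

```text
t: 14.67
eef_pos: [0.5098, -0.0773, 0.1511]
ee_rot: [2.669, -1.657, -0.003]
force: [-1.0, -0.2, -0.3]
grip_width: 0.042
finger_force: 0.0
```

```bash
python3 hd.py q1
```

```text
14.6667 [ 0.50977139 -0.0772574   0.15105695] [-1.02767173 -0.2036306  -0.2580961 ] [-3.85063185e-01  1.01362168e-01  1.85467251e+00 -7.78832245e-05
  1.18781707e+00  2.29693374e+00] yaw -180.07690772710558
delta [ 0.93259645  0.09170502 -2.9444493 ]
[[-98.3, -15.1], [-403.2, -109.1], [-722.0, -196.5], [-1202.1, -321.8]]
```

Close with moderate force, so the bar can still turn in the grip.

Call:
{"op": "step_arm", "data": {"increments": [[[0, 0, 0, 0], [0, 0, 0, 0], [0, 0, 0, 0], [0, 0, 0, 0], [0, 0, 0, 0], [0, 0, 0, 0], [0, 0, 0, 0], [0, 0, 0, 0]]], "grip": 5, "squeeze": 50}}

```text
t: 15.38
eef_pos: [0.5112, -0.0776, 0.1532]
ee_rot: [-2.668, 1.658, -0.004]
force: [1.4, -0.3, 5.3]
grip_width: 0.0144
finger_force: 48.9
```

Run:
```python
from hd import *
print(s['eef_pos'],s['force'],s['grip_width'])
b0=bar(0)
for t in np.arange(0,.61,.05):
    d=M.T@(bar(t)-b0)*1000; p=W([.128-.151*np.cos(t),-.157,.139+.151*np.sin(t)]); 
    print(round(t,2),np.round(d,1))
```

```text
[ 0.51124256 -0.07761664  0.15316317] [ 1.3962939  -0.26818401  5.33906436] 0.014358162013477086
0.0 [0. 0. 0.]
0.05 [  0.   -1.4 -14.8]
0.1 [  0.   -3.5 -29.4]
0.15 [  0.1  -6.4 -44. ]
0.2 [  0.1 -10.  -58.4]
0.25 [  0.1 -14.3 -72.6]
0.3 [  0.1 -19.3 -86.6]
0.35 [ 1.000e-01 -2.500e+01 -1.002e+02]
0.4 [ 1.000e-01 -3.130e+01 -1.136e+02]
0.45 [ 1.000e-01 -3.840e+01 -1.267e+02]
0.5 [ 1.000e-01 -4.600e+01 -1.394e+02]
0.55 [   0.2  -54.3 -151.7]
0.6 [   0.2  -63.2 -163.5]
```

Call:
{"op": "step_arm", "data": {"increments": [[[0, -0.6, -7.4, 0], [0, -0.8, -7.4, 0], [0, -1, -7.3, 0], [0, -1.1, -7.3, 0], [0, -1.4, -7.3, 0], [0, -1.5, -7.3, 0], [0, -1.7, -7.2, 0], [0, -1.9, -7.2, 0], [0, -2.1, -7.1, 0], [0, -2.2, -7.1, 0]]]}}

```text
t: 16.22
eef_pos: [0.5222, -0.0721, 0.2226]
ee_rot: [2.665, -1.656, -0.003]
force: [2.9, -7.2, -8.5]
grip_width: 0.0146
finger_force: 48.8
```

Call:
{"op": "step_arm", "data": {"increments": [[[0, -2.4, -7, 0], [0, -2.6, -7, 0], [0, -2.8, -6.8, 0], [0, -2.9, -6.8, 0], [0, -3.1, -6.7, 0], [0, -3.2, -6.7, 0], [0, 0, 0, 0], [0, 0, 0, 0]]]}}

```text
t: 16.88
eef_pos: [0.5359, -0.0654, 0.2633]
ee_rot: [2.662, -1.655, -0.008]
force: [-4.5, -9.9, -5.6]
grip_width: 0.0141
finger_force: 49.0
```

```bash
python3 hd.py q2; python3 -c "
from h import *
for n in('scene','side'):
    f,K,V=cam(n);np.savez(n+'40',f=f,K=K,V=V)"
```

```text
16.8833 [ 0.53593001 -0.06536072  0.26331962] [-4.49241808 -9.93834831 -5.63641321] [-0.3418935   0.06117177  1.66661455 -0.00623221  1.42066393  2.34228468] yaw -180.1488463013283
delta [9.99646865e-02 2.78019719e+01 1.09579873e+02]
[[119.3, 50.4], [58.1, 30.8], [11.6, 19.6], [-37.4, 9.2]]
```

Call:
{"op": "step_arm", "data": {"increments": [[[0, -2, -4, 0], [0, -2, -4, 0], [0, -2, -4, 0], [0, -2, -3, 0], [0, -2, -3, 0], [0, 0, 0, 0], [0, 0, 0, 0]]]}}

```text
t: 17.62
eef_pos: [0.5438, -0.0615, 0.2808]
ee_rot: [2.659, -1.654, -0.012]
force: [-7.9, -11.6, -5.4]
grip_width: 0.0146
finger_force: 49.1
```

```bash
python3 hd.py q3; python3 -c "
from h import *
for n in('scene','side'):
    f,K,V=cam(n);np.savez(n+'47',f=f,K=K,V=V)
r=lambda im,w,h:cv2.resize(im,(w,h),interpolation=cv2.INTER_CUBIC)
q0=np.load('q0.npz')['f'];q3=np.load('q3.npz')['f'];sd=np.load('side47.npz')['f'];sc=np.load('scene47.npz')['f']
top=np.hstack([r(q0[0:100,0:160],400,250),r(q3[0:100,0:160],400,250)])
bot=np.hstack([r(sd[130:200,300:370],350,350),r(sc[190:270,215:305],400,350),np.zeros((350,50,3),np.uint8)])
cv2.imwrite('pics/mos.png',np.vstack([top,bot]))"
```

```text
17.6167 [ 0.54381131 -0.06152193  0.2807834 ] [ -7.89047066 -11.58639608  -5.43585101] [-0.32907795  0.07265288  1.62015401 -0.00820831  1.45876954  2.35560698] yaw -180.17727466285476
delta [  0.17167035  35.94609891 127.25465504]
[[140.8, 55.1], [90.5, 38.4], [52.1, 29.1], [11.9, 20.7]]
```

View pics/mos.png

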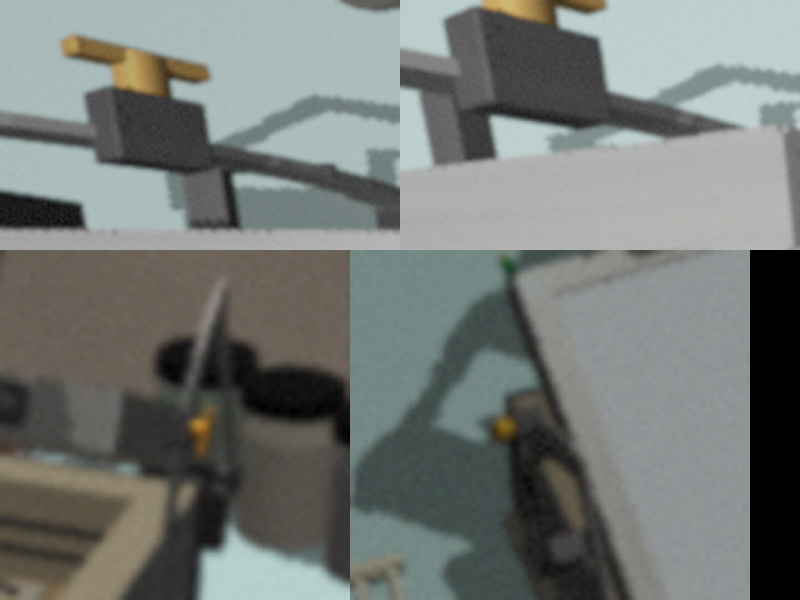

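The mosaic shows the marker clamp from two wrist views (face centre about (150,128) and (545,68)). The lid edge still hides the pointer tip. Next, fit the clamp angle jointly over all the views.

```bash
cat > joint.py <<'E'
from brass import *
q={n:np.load(n+'.npz') for n in('w2','q0','q3')}
e=lambda n,off,sc,p:(np.array(off)+(np.array(p)+.5)/sc-.5)
ob=[('w2',e('w2',(346,109),4,p),a,t,b) for p,a,t,b in [((385,262),1,-1,0),((500,272),1,1,0),((497,369),1,1,1),((382,349),1,-1,1),((551,276),0,1,0),((542,362),0,1,1)]]
ob+=[('q0',e('q0',(0,0),2.5,p),a,t,b) for p,a,t,b in [((112,89),1,1,1),((204,104),1,-1,1),((209,168),1,-1,0),((123,160),1,1,0),((87,96),0,1,1),((97,158),0,1,0)]]
ob+=[('q3',e('q3',(0,0),2.5,p),a,t,b) for p,a,t,b in [((80,9),1,1,1),((200,40),1,-1,1),((208,123),1,-1,0),((94,107),1,1,0),((45,18),0,1,1),((60,104),0,1,0)]]
def P(x,r,t,y):
    th,hw=x[0],.011
    return W([.128-r*np.cos(th)+t*hw*np.sin(th),y,.139+r*np.sin(th)+t*hw*np.cos(th)])
def cb(n,box):
    x0,y0,x1,y1=box;f=L[n]['f'][y0:y1,x0:x1].astype(int);w=np.clip(f[...,2]-f[...,0]-25,0,None).astype(float)
    yy,xx=np.mgrid[y0:y1,x0:x1];return np.array([(w*xx).sum(),(w*yy).sum()])/w.sum()
L['q0']=q['q0']; box['q0']=(20,8,90,45)
br=[(n,cb(n,box[n])) for n in box]
def res(x,use):
    R_=[]
    for n,u,a,t,b in ob:
        if n in use: R_.append((proj(q[n]['K'],q[n]['V'],[P(x,(x[2],x[1])[a],t,(x[3],x[4])[b])])[0]-u)*.5)
    for n,u in br:
        if n in use or n in('scene','side'): R_.append((proj(L[n]['K'],L[n]['V'],[P(x,x[5],0,x[6])])[0]-u)*(1 if n in('scene','side') else .4))
    return np.concatenate(R_)
for use in(('w2','q0','q3','scene','side'),('w2','q0','q3'),('q0','q3'),('w2','q0')):
    s=ls(res,[.55,.18,.15,-.15,-.175,.17,-.18],args=(use,),loss='soft_l1');J=s.jac;sd=np.sqrt(np.linalg.inv(J.T@J)[0,0])
    print(use,np.round(s.x,4),'cost',round(s.cost,2),'sd/px',round(sd,4))
print(np.round(res(s.x,('w2','q0','q3')),1).tolist())
E
python3 joint.py|tail -5
python3 - <<'E'
# predicted projections of clamp for candidate theta in the w2
E
```

```text
('w2', 'q0', 'q3', 'scene', 'side') [ 0.5714  0.1808  0.169  -0.144  -0.1589  0.1719 -0.1664] cost 9.64 sd/px 0.0084
('w2', 'q0', 'q3') [ 0.5714  0.1808  0.169  -0.144  -0.1589  0.1719 -0.1664] cost 9.64 sd/px 0.0084
('q0', 'q3') [ 0.5713  0.1806  0.1692 -0.1441 -0.1589  0.174  -0.1661] cost 7.11 sd/px 0.01
('w2', 'q0') [ 0.5773  0.1831  0.1714 -0.1437 -0.1583  0.1734 -0.166 ] cost 6.32 sd/px 0.0089
[-0.2, 0.1, 1.6, 1.0, 0.3, 0.1, -1.2, -0.5, -0.0, -0.3, -0.7, -0.2, -1.2, -0.3, 0.6, 0.5, 1.5, 0.3, -0.8, -0.6, -0.5, -0.3, -0.0, 0.7, -1.6, -0.3, 0.8, 0.1, 1.7, -0.2, -0.8, -1.4, -0.1, 0.4, 0.4, 0.9, -0.8, 1.4, 0.1, -0.3, -0.5, -0.2, 0.5, 0.4]
```

Run:
```python
import numpy as np,cv2
for n,r,a,b in(('w2',178,432,494),('w2',186,432,494),('w2',194,432,494),('q0',44,25,95),('q0',52,25,95),('q0',60,25,95),('q3',15,10,92),('q3',25,10,92),('q3',36,10,92)):
    g=np.load(n+'.npz')['f'].mean(2);print(n,r,a,g[r-1:r+2,a:b].mean(0).astype(int).tolist())
for n,c,a,b in(('w2',450,165,215),('w2',466,165,215),('q0',55,25,80),('q0',75,25,85),('q3',45,0,55),('q3',70,0,60)):
    g=np.load(n+'.npz')['f'].mean(2);print(n,'col',c,a,g[a:b,c-1:c+2].mean(1).astype(int).tolist())
```

```text
w2 178 432 [85, 84, 85, 84, 82, 81, 81, 81, 81, 80, 78, 81, 80, 83, 79, 80, 81, 80, 77, 80, 81, 78, 78, 79, 79, 78, 79, 77, 78, 78, 79, 79, 77, 75, 75, 75, 73, 73, 73, 73, 74, 78, 83, 85, 84, 90, 90, 92, 93, 96, 104, 122, 148, 171, 179, 181, 181, 182, 183, 182, 183, 181]
w2 186 432 [131, 130, 128, 127, 129, 133, 135, 139, 135, 116, 91, 81, 77, 79, 78, 79, 78, 76, 77, 82, 79, 79, 81, 79, 76, 80, 79, 78, 78, 80, 76, 79, 78, 79, 81, 79, 78, 81, 81, 85, 94, 101, 99, 96, 97, 96, 98, 98, 103, 110, 113, 112, 109, 107, 106, 105, 102, 101, 101, 100, 96, 95]
w2 194 432 [182, 181, 182, 182, 181, 181, 179, 171, 147, 110, 85, 81, 78, 78, 80, 78, 78, 77, 79, 76, 80, 78, 80, 78, 80, 78, 77, 80, 81, 79, 80, 80, 77, 81, 80, 80, 79, 79, 87, 95, 100, 98, 98, 97, 98, 96, 97, 98, 106, 130, 159, 177, 181, 180, 182, 181, 182, 180, 180, 181, 181, 181]
q0 44 25 [180, 181, 180, 181, 180, 181, 181, 179, 169, 142, 107, 83, 84, 82, 83, 80, 86, 80, 82, 87, 82, 67, 53, 53, 56, 57, 58, 57, 59, 56, 55, 54, 57, 57, 57, 56, 59, 57, 57, 59, 56, 57, 57, 58, 59, 58, 56, 56, 55, 54, 56, 58, 57, 56, 57, 67, 103, 148, 174, 
[... 2579 characters left out ...]
58, 56, 57, 55, 53, 58, 57, 55, 57, 57, 58, 55, 56, 58, 58, 58, 58, 60, 58, 60, 57, 59, 57, 56, 53, 40, 40, 63, 86, 96, 98, 101, 99, 99, 100, 101, 104, 100, 102, 106, 106, 109, 112]
q3 col 45 0 [162, 163, 162, 163, 156, 139, 102, 75, 68, 66, 66, 63, 67, 68, 65, 66, 68, 66, 66, 67, 66, 65, 65, 64, 67, 66, 68, 69, 68, 67, 69, 66, 68, 68, 70, 68, 71, 66, 67, 65, 64, 61, 53, 43, 40, 38, 68, 130, 180, 196, 201, 200, 201, 201, 200]
q3 col 70 0 [86, 71, 61, 69, 122, 172, 195, 199, 200, 200, 199, 190, 160, 110, 75, 66, 65, 65, 67, 64, 65, 63, 67, 65, 66, 69, 66, 63, 65, 66, 66, 67, 69, 67, 68, 69, 68, 68, 69, 69, 69, 67, 66, 66, 68, 64, 57, 45, 41, 41, 49, 86, 121, 135, 136, 136, 138, 137, 138, 149]
```

```bash
cat > edge.py <<'E'
from joint import *
def cross(n,r,a,b):   # strongest gradient subpixel col in [a,b]
    g=q[n]['f'].mean(2)[r-1:r+2].mean(0); d=np.abs(np.gradient(g))[a:b+1]; d=np.clip(d-2,0,None); return (d*np.arange(a,b+1)).sum()/d.sum()
def crossc(n,c,a,b):
    g=q[n]['f'].mean(2)[:,c-1:c+2].mean(1); d=np.abs(np.gradient(g))[a:b+1]; d=np.clip(d-2,0,None); return (d*np.arange(a,b+1)).sum()/d.sum()
V_=[] # vertical edges: n,row,col,ro,t
for n,r,a,b,ro,t in [('w2',194,438,444,1,-1),('w2',194,468,474,1,1),('w2',194,479,484,0,1),('w2',186,439,444,1,-1),('w2',186,469,475,1,1),('w2',178,481,486,0,1),
 ('q0',44,31,37,0,1),('q0',44,44,49,1,1),('q0',44,79,84,1,-1),('q0',52,46,51,1,1),('q0',52,81,85,1,-1),('q0',60,35,40,0,1),('q0',60,47,51,1,1),
 ('q3',15,16,21,0,1),('q3',15,32,36,1,1),('q3',25,33,38,1,1),('q3',25,78,84,1,-1),('q3',36,35,40,1,1),]:
    V_.append((n,r,cross(n,r,a,b),ro,t))
H_=[(n,c,crossc(n,c,a,b),yo) for n,c,a,b,yo in [('w2',450,171,176,0),('w2',466,172,177,0),('w2',450,194,200,1),('w2',466,199,204,1),('q0',55,34,39,1),('q0',75,37,43,1),('q0',55,64,69,0),('q3',45,4,8,1),('q3',70,10,15,1),('q3',45,44,50,0)]]
print([(n,r,round(u,1)) for n,r,u,*_ in V_]);print([(n,r,round(u,1)) for n,r,u,*_ in H_])
def pr(n,P_): return proj(q[n]['K'],q[n]['V'],[P_])[0]
def res2(x):
    o=[]
    for n,r,u,ro,t in V_:
        rr=(x[2],x[1])[ro];A=pr(n,P(x,rr,t,x[3]));B=pr(n,P(x,rr,t,x[4]));o.append((A[0]+(B[0]-A[0])*(r-A[1])/(B[1]-A[1])-u)*2)
    for n,c,u,yo in H_:
        A=pr(n,P(x,x[1],-1,(x[3],x[4])[yo]));B=pr(n,P(x,x[1],1,(x[3],x[4])[yo]));o.append((A[1]+(B[1]-A[1])*(c-A[0])/(B[0]-A[0])-u)*2)
    return np.array(o)
def res3(x): return np.concatenate([res2(x)]+[(proj(L[n]['K'],L[n]['V'],[P(x,x[5],0,x[6])])[0]-u)*1 for n,u in br])
for f,x0 in((res2,[.55,.175,.15,-.145,-.165]),(res3,[.55,.175,.15,-.145,-.165,.17,-.17])):
    s=ls(f,x0,loss='soft_l1');J=s.jac;print(np.round(s.x,4),round(s.cost,2),np.sqrt(np.linalg.inv(J.T@J)[0,0]),np.round(f(s.x)/2,1).tolist())
for ro in(.172,.175,.178,.184):
    s=ls(lambda y:res2([y[0],ro,*y[1:]]),[.55,.15,-.145,-.165],loss='soft_l1');print(ro,np.round(s.x,4),round(s.cost,2))
E
python3 edge.py|tail -8
```

```text
[('w2', 194, np.float64(440.4)), ('w2', 194, np.float64(470.2)), ('w2', 194, np.float64(481.3)), ('w2', 186, np.float64(441.3)), ('w2', 186, np.float64(471.6)), ('w2', 178, np.float64(483.5)), ('q0', 44, np.float64(34.3)), ('q0', 44, np.float64(45.9)), ('q0', 44, np.float64(81.4)), ('q0', 52, np.float64(47.2)), ('q0', 52, np.float64(82.6)), ('q0', 60, np.float64(37.3)), ('q0', 60, np.float64(48.8)), ('q3', 15, np.float64(18.3)), ('q3', 15, np.float64(33.3)), ('q3', 25, np.float64(35.1)), ('q3', 25, np.float64(80.8)), ('q3', 36, np.float64(37.1))]
[('w2', 450, np.float64(172.9)), ('w2', 466, np.float64(174.1)), ('w2', 450, np.float64(197.6)), ('w2', 466, np.float64(201.2)), ('q0', 55, np.float64(36.0)), ('q0', 75, np.float64(40.2)), ('q0', 55, np.float64(66.6)), ('q3', 45, np.float64(5.7)), ('q3', 70, np.float64(12.5)), ('q3', 45, np.float64(46.9))]
[ 0.5479  0.1731  0.1592 -0.1432 -0.1613] 10.59 0.0035944151347967086 [-0.0, 0.9, 0.7, 0.1, 0.7, 1.0, 0.2, -0.3, 0.9, -0.2, 0.9, 0.2, -0.3, 0.6, -0.0, 0.1, 0.7, 0.1, -0.6, 0.4, 0.3, 0.0, -0.4, -0.6, 0.2, 0.7, 0.4, -0.2]
[ 0.5512  0.1742  0.1604 -0.143  -0.161   0.1635 -0.1687] 18.31 0.003800130923727722 [-0.3, 0.8, 0.6, -0.2, 0.7, 0.9, 0.2, -0.4, 1.0, -0.3, 1.1, 0.2, -0.4, 0.5, -0.1, -0.0, 1.0, 0.0, -0.6, 0.4, 0.3, 0.0, -0.3, -0.5, 0.2, 0.7, 0.3, -0.2, -0.4, 3.0, 0.6, 0.9, -0.0, -0.0, 0.3, 0.1]
0.172 [ 0.545   0.1581 -0.1434 -0.1615] 10.9
0.175 [ 0.5531  0.1612 -0.1429 -0.1608] 11.63
0.178 [ 0.5607  0.1641 -0.1424 -0.16  ] 15.75
0.184 [ 0.5752  0.1699 -0.1414 -0.1585] 29.7
```

Edge fits give the marker at 0.548 rad, with a clamp radius that fits the strip. The chord of the handle's path puts the lid at 0.450 now. Remaining: about −17.6 mm in tool y and −23.6 mm in tool z.

Call:
{"op": "step_arm", "data": {"increments": [[[0, -3, -5, 0], [0, -4, -5, 0], [0, -4, -5, 0], [0, -4, -5, 0], [0, -3, -4, 0], [0, 0, 0, 0], [0, 0, 0, 0], [0, 0, 0, 0]]]}}

```text
t: 18.43
eef_pos: [0.5577, -0.0548, 0.3063]
ee_rot: [2.653, -1.653, -0.018]
force: [-22.3, -12.6, 7.3]
grip_width: 0.0144
finger_force: 49.6
```

```bash
cat > th.py <<'E'
from hd import *
d=s['eef_pos']-np.array([.51124,-.07762,.15316]);dx=c*d[0]+sn*d[1];dz=d[2]
print(s['t'],'dx,dz',dx,dz,'chord th',2*np.arcsin(np.hypot(dx,dz)/2/.2967),'dir th',2*(np.arctan2(dx,dz)-.0675),s['force'],s['grip_width'],'lat',-sn*d[0]+c*d[1])
E
python3 th.py; python3 hd.py q4
python3 - <<'E'
from brass import *
for n in('scene','side'):
    f,K,V=cam(n);np.savez(n+'55',f=f,K=K,V=V)
a,b,c47=[np.load(n+'.npz')['f'].astype(int) for n in('side','side55','side47')]
print([np.round(proj(L['side']['K'],L['side']['V'],[W([.128-.151*np.cos(t),-.157,.139+.151*np.sin(t)])])[0],1).tolist() for t in(.45,.548)])
for n,im in(('side0',a),('s47',c47),('s55',b)):
    print(n);print(im[158:184,328:350].mean(2).astype(int))
E
```

```text
18.4333 dx,dz 0.051762154412400695 0.15313020200283536 chord th 0.5517728662198809 dir th 0.5169379152086759 [-22.3341826  -12.63330564   7.30437621] 0.014430042573693272 lat -0.0002253430322322024
18.4333 [ 0.55769957 -0.0547972   0.3062902 ] [-22.3341826  -12.63330564   7.30437621] [-0.30706164  0.09890133  1.54245658 -0.01225118  1.51515379  2.378706  ] yaw -180.2496186315602
delta [  0.19151977  50.06670322 153.28127598]
[[170.1, 61.2], [132.4, 47.8], [103.0, 40.5], [72.2, 34.2]]
scene [249.54532578 230.1388102 ] 20 73.0
side [339.89660743 165.28513732] 39 88.0
w2 [461.55251681 207.39632927] 362 59.0
(0, 1, 2) [-0.018  -0.1652  0.2356] [-0.6  0.5 -0.2 -0.9 -0.3 -0.4] th 0.5845363060706636 r 0.17502137469590212
(0, 2) [-0.0181 -0.1648  0.2371] [-0.5  0.   0.1 -0.4] th 0.5910898572010391 r 0.17600626839209885
(1, 2) [-0.0159 -0.1664  0.2326] [ 0.3 -0.1 -0.1 -0.2] th 0.5765746844633224 r 0.17162572273248677
(0, 1) [-0.0195 -0.1643  0.2342] [-0.5  0.3 -0.7 -0.3] th 0.5730143747548434 r 0.17556239429458104
scene [[253.5, 252.8], [253.7, 242.7], [254.7, 240.2], [255.8, 239.1]]
side [[3
[... 6733 characters left out ...]
3  58  44  37  35  35  39  36
   31  36  53  63]
 [130 126 125 124 115  97  69  72  95 104  91  65  43  37  35  48  49  41
   35  46  59  68]
 [130 130 129 126 119  96  71  81 105 114  96  61  38  29  34  43  47  46
   46  56  62  65]
 [128 128 128 125 112  94  73  88 113 113  84  46  28  28  31  34  33  40
   53  62  67  68]
 [131 130 129 126 110  86  71  91 111  97  67  40  25  27  23  26  30  43
   62  63  68  66]
 [131 126 126 126 109  79  69  87  95  74  53  33  30  26  27  25  32  49
   69  68  67  69]
 [130 129 131 126 108  72  63  77  74  62  46  34  27  24  27  25  30  57
   77  78  70  68]
 [129 128 130 124 105  67  57  58  56  53  41  30  25  24  28  24  35  62
   81  78  69  71]]
```

In the side image the needle tip is now near (342.5,171), moved up from about (342.5,174). I'll check it against the screw in the same image.

```bash
python3 - <<'E' | tail -8
from brass import *
pt=lambda r,y,t:W([.128-r*np.cos(t),y,.139+r*np.sin(t)])
for n,ob in(('side',(339.9,165.3)),('scene',(249.5,230.1))):
    K,V=L[n]['K'],L[n]['V']
    for t in(.53,.55,.57):
        b=proj(K,V,[pt(.1635,-.1687,t)])[0];p=proj(K,V,[pt(.151,-.157,t)])[0]
        print(n,t,'brass',b.round(1),'tip',p.round(1),'expected tip given seen brass',(np.array(ob)+p-b).round(1))
# scene: pointer by differencing 40/47/55 lid pictures
a,b,c=[np.load(f'scene{i}.npz')['f'].astype(int).mean(2) for i in('','47','55')]
d=c-b; ys,xs=np.mgrid[228:256,240:268]; 
E
python3 - <<'E'
import numpy as np
b,c=[np.load(f'scene{i}.npz')['f'].mean(2).astype(int) for i in('47','55')]
print(c[230:250,244:266]);print((c-b)[230:250,244:266])
E
```

```text
side [[334.9, 193.2], [336.6, 177.0], [337.8, 169.8], [338.9, 164.0]]
w2 [[404.7, 173.5], [438.5, 183.1], [463.4, 188.0], [488.5, 192.2]]
side 0.53 brass [341.  168.3] tip [338.1 168.3] expected tip given seen brass [337.  165.4]
side 0.55 brass [341.2 167.2] tip [338.3 167.4] expected tip given seen brass [337.  165.5]
side 0.57 brass [341.4 166.2] tip [338.5 166.4] expected tip given seen brass [337.  165.6]
scene 0.53 brass [248.5 236.3] tip [254.9 239.8] expected tip given seen brass [255.9 233.6]
scene 0.55 brass [248.7 236.1] tip [255.1 239.6] expected tip given seen brass [255.9 233.6]
scene 0.57 brass [248.9 235.9] tip [255.3 239.4] expected tip given seen brass [255.9 233.6]
[[125 119  96  73  74  85  82  75  52  52  53  44  39  39  45  58  69  73
   62  43  48  79]
 [122 111  83  56  55  73  68  64  45  43  39  38  32  31  37  42  50  64
   64  53  46  64]
 [109  93  73  51  48  53  51  38  32  33  29  30  30  29  34  32  40  54
   60  60  55  53]
 [ 90  77  66  55  51  47  38  24  27  23  32  31  29  29  30  29  34  39
   44  62  60  62]
 [ 89  82  70  65  64  55  48  25  
[... 2614 characters left out ...]
8   7   2  -2   1   5  -1  -1
    1   2   0  -1]
 [  2  -3  -1  -1  -2  -4   1   0   0   5  10   0  -4  -8   0   0   1  -1
    2   1   2   2]
 [  1   2   6  -1   0   4  -1  -3   3  -2  10  14 -11 -10  -2  -1   5  -3
   -3   6  -1  -1]
 [ -1   4  -1  -2  -1  -2  -3  -3   2   7   3  14  -5  -9  -4   0  -1   0
   -2  -3   2  -2]
 [  2  -2   1  -1   2  -4  -1   1   3  -3   7   5   4  -3  -4   3   1   1
    4   5  -1   1]
 [ -4   1  -4   2   4  -1  -2  -2  -3   8   5  -2   5 -17 -12  -7   1   4
    0   4   3   0]
 [  2  -1   1   3  -1   5  -3  -3   1   2   2   7   2   3 -13  -2   0   6
   -3   2   4   0]
 [ -2   0   1  -3   4  -2   2  -1  -3  -2  -2   6   6  -4  -3  -2   4  -3
   -2  -1   3  -3]]
```

The radial push on the lid is about 25 N, so I pushed too far towards the hinge. Relax along tool y, which also gives a clean tilt reading.

Call:
{"op": "step_arm", "data": {"increments": [[[0, 2, 0, 0], [0, 2, 0, 0], [0, 1, 0, 0], [0, 0, 0, 0], [0, 0, 0, 0], [0, 0, 0, 0]]]}}

```text
t: 19.08
eef_pos: [0.5563, -0.0554, 0.3044]
ee_rot: [2.66, -1.656, -0.01]
force: [-4.4, -8.5, -6.0]
grip_width: 0.0144
finger_force: 49.1
```

```bash
python3 th.py
cat > lidth.py <<'E'
# lid tilt from the edge of the lid's top in the fixed cameras: search th maximising gradient along projected lid edges
from brass import *
from scipy.ndimage import map_coordinates,gaussian_filter
def lp(P,t): # lid local (x,y,z from hinge) -> world
    x,y,z=P; return W([.128+x*np.cos(t)+z*np.sin(t),y,.139-x*np.sin(t)+z*np.cos(t)])
def score(n,f,t,e,dv=0):
    K,V=L[n]['K'],L[n]['V'];A=proj(K,V,[lp(e[0],t)])[0];B=proj(K,V,[lp(e[1],t)])[0];g=gaussian_filter(f.mean(2),.7)
    u=np.linspace(.1,.9,60)[:,None];p=A+(B-A)*u;nr=np.array([-(B-A)[1],(B-A)[0]]);nr/=np.hypot(*nr)
    s=lambda q_:map_coordinates(g,[q_[:,1],q_[:,0]],order=1)
    return np.abs(np.mean(s(p+nr)-s(p-nr)))
E_={'front top':((-.248,-.13,.037),(-.248,.13,.037)),'front bot':((-.248,-.13,.001),(-.248,.13,.001)),'right top':((-.248,-.13,.037),(-.008,-.13,.037)),'left top':((-.248,.13,.037),(-.008,.13,.037))}
if __name__=='__main__':
  for i,ts in(('',np.arange(-.06,.061,.005)),('47',np.arange(.35,.56,.005)),('55',np.arange(.45,.66,.005))):
    for n in('side','scene'):
      f=np.load(n+i+'.npz')['f'].astype(float)
      for k_,e in E_.items():
        sc=np.array([score(n,f,t,e) for t in ts]);j=np.argsort(sc)[::-1][:3];print(i,n,k_,ts[j].round(3),sc[j].round(0))
E
python3 lidth.py|grep -v '^(' |tail -24
```

```text
19.0833 dx,dz 0.050293583897127105 0.15128142848892437 chord th 0.5440018266186295 dir th 0.5069115566587321 [-4.37266432 -8.52611975 -6.00940275] 0.01442103659795281 lat -0.00014532935414438702
 side front top [-0.01  -0.005 -0.   ] [69. 69. 66.]
 side front bot [-0.04  -0.045 -0.035] [26. 26. 24.]
 side right top [-0.055 -0.06  -0.05 ] [54. 54. 54.]
 side left top [-0.055 -0.06  -0.05 ] [13. 13. 12.]
 scene front top [-0.06   0.015  0.01 ] [8. 8. 8.]
 scene front bot [0.06  0.055 0.05 ] [21. 19. 16.]
 scene right top [-0.06  -0.055 -0.05 ] [20. 20. 20.]
 scene left top [0.06  0.055 0.05 ] [10. 10.  9.]
47 side front top [0.43  0.435 0.425] [30. 29. 28.]
47 side front bot [0.395 0.4   0.39 ] [27. 27. 26.]
47 side right top [0.545 0.54  0.55 ] [17. 17. 17.]
47 side left top [0.455 0.45  0.46 ] [45. 45. 45.]
47 scene front top [0.515 0.51  0.52 ] [9. 9. 9.]
47 scene front bot [0.375 0.37  0.38 ] [14. 14. 14.]
47 scene right top [0.35  0.355 0.36 ] [44. 44. 43.]
47 scene left top [0.56  0.555 0.55 ] [3. 3. 3.]
55 side front top [0.505 0.51  0.5  ] [22. 22. 22.]
55 side front bot [0.655 0.65  0.645] [22. 22. 21.]
55 side right top [0.655 0.65  0.645] [4. 4. 4.]
55 side left top [0.58  0.575 0.585] [17. 17. 17.]
55 scene front top [0.53  0.535 0.525] [3. 3. 3.]
55 scene front bot [0.45  0.455 0.46 ] [12. 11.  9.]
55 scene right top [0.45  0.455 0.46 ] [37. 36. 36.]
55 scene left top [0.655 0.65  0.555] [6. 5. 5.]
```

```bash
cat > full.py <<'E'
from edge import *
def sh(n,x):
    V=(q[n] if n in q else L[n])['V'].copy(); 
    if n in('w2','q0','q3'): d=x[7:10]; V[:3,3]-=d     # camera-frame offset of hand-eye (fixed in tool frame)
    elif n=='side': V[:3,3]-=x[10:13]
    else: V[:3,3]-=x[13:16]
    return V
def F(x,sb=1,se=2):
    pr=lambda n,P_: proj((q[n] if n in q else L[n])['K'],sh(n,x),[P_])[0]
    o=[]
    for n,r,u,ro,t in V_:
        rr=(x[2],x[1])[ro];A=pr(n,P(x,rr,t,x[3]));B=pr(n,P(x,rr,t,x[4]));o.append((A[0]+(B[0]-A[0])*(r-A[1])/(B[1]-A[1])-u)*se)
    for n,c_,u,yo in H_:
        A=pr(n,P(x,x[1],-1,(x[3],x[4])[yo]));B=pr(n,P(x,x[1],1,(x[3],x[4])[yo]));o.append((A[1]+(B[1]-A[1])*(c_-A[0])/(B[0]-A[0])-u)*se)
    for n,u in br: o+=list((pr(n,P(x,x[5],0,x[6]))-u)*(1.5 if n in('side','scene') else .7)*sb)
    return np.array(o+list(np.array(x[7:16])/.002))
x0=[.55,.175,.15,-.145,-.165,.17,-.17]+[0]*9
for sb in(1,.1):
    s=ls(F,x0,loss='soft_l1',args=(sb,));J=s.jac;print('sb',sb,np.round(s.x[:7],4),np.round(s.x[7:]*1000,1),round(s.cost,1),'sd',np.sqrt(np.linalg.inv(J.T@J)[0,0]))
s=ls(F,x0,loss='soft_l1',args=(1,));print(np.round(F(s.x)[-9-2*len(br):-9],1),[n for n,_ in br])
for rs in(.162,.165):
    s=ls(lambda y:F(np.r_[y[:5],rs,y[5:]]),np.delete(x0,5),loss='soft_l1');print('rs',rs,np.round(s.x[:6],4),round(s.cost,1))
E
python3 full.py|tail -5
```

```text
sb 1 [ 0.5439  0.172   0.1582 -0.1433 -0.1615  0.1621 -0.1689] [ 0.3  0.1  0.1  2.   3.4 -0.  -1.1 13.7 -0.2] 16.5 sd 0.00862395745964355
sb 0.1 [ 0.5353  0.1703  0.1564 -0.1435 -0.1618  0.1658 -0.1678] [ 0.4 -0.1  0.9  0.   0.1  0.  -0.   0.2 -0. ] 5.8 sd 0.00940816143716776
[-0.4  1.2  1.   1.8 -0.7 -0.4  0.7  0.3] ['scene', 'side', 'w2', 'q0']
rs 0.162 [ 0.5438  0.172   0.1581 -0.1433 -0.1615 -0.1689] 16.5
rs 0.165 [ 0.5474  0.1729  0.1591 -0.1432 -0.1613 -0.1684] 17.2
```

```bash
cat > b2.py <<'E'
from edge import *
O=dict(br); print({n:u.round(1) for n,u in O.items()})
for sub in (('w2','q0'),('scene','q0'),('side','q0'),('scene','side'),('scene','w2'),('side','w2'),('scene','side','w2','q0')):
    r=lambda X:np.concatenate([(proj(L[n]['K'],L[n]['V'],[X])[0]-O[n])*(.5 if n in('w2','q0') else 1) for n in sub])
    s=ls(r,[.65,-.1,.2]);p=kil(s.x);print(sub,p.round(4),r(s.x).round(1),'th',round(np.arctan2(p[2]-.139,.128-p[0]),3),'r',round(np.hypot(p[2]-.139,.128-p[0]),4))
# lid edge / slab sanity: where do shut lid corners project in q0,w2
for n in('w2','q0'):
    print(n,[proj(q[n]['K'],q[n]['V'],[W(p)])[0].round(1).tolist() for p in((-.12,-.13,.176),(0,-.13,.176),(.05,-.13,.176))])
    for c_ in (40,120,360,420,480):
        g=q[n]['f'].mean(2)[:,c_-1:c_+2].mean(1);d=np.gradient(g);j=np.argsort(-np.abs(d))[:6];print(c_,[(int(i),int(d[i])) for i in sorted(j)])
E
python3 b2.py | tail -20
```

```text
{'scene': array([249.5, 230.1]), 'side': array([339.9, 165.3]), 'w2': array([461.6, 207.4]), 'q0': array([52.1, 26. ])}
('w2', 'q0') [-0.0138 -0.1676  0.2292] [0. 0. 0. 0.] th 0.567 r 0.1681
('scene', 'q0') [-0.0185 -0.1653  0.2368] [-0.8  0.  -0.1  0.4] th 0.589 r 0.1762
('side', 'q0') [-0.0162 -0.1666  0.2328] [ 0.3 -0.2  0.1  0.1] th 0.577 r 0.172
('scene', 'side') [-0.0195 -0.1643  0.2342] [-0.5  0.3 -0.7 -0.3] th 0.573 r 0.1756
('scene', 'w2') [-0.0182 -0.165   0.2371] [-0.6  0.   0.1 -0.3] th 0.591 r 0.1761
('side', 'w2') [-0.0159 -0.1664  0.2326] [ 0.3 -0.1 -0.1 -0.1] th 0.577 r 0.1716
('scene', 'side', 'w2', 'q0') [-0.0179 -0.1656  0.2358] [-0.8  0.5 -0.1 -0.9 -0.3 -0.1 -0.1  0.3] th 0.586 r 0.1751
w2 [[308.4, 148.5], [450.9, 148.2], [510.4, 148.1]]
40 [(53, 14), (54, 13), (354, -18), (355, -32), (356, -38), (357, -26)]
120 [(302, -38), (347, 35), (348, 34), (360, -30), (361, -30), (414, 29)]
360 [(152, -17), (153, -18), (201, 18), (202, 16), (235, -15), (263, -16)]
420 [(170, -33), (178, 27), (179, 27), (288, 30), (295, -43), (296, -45)]
480 [(175, -22), (176, -35), (177, -24), (322, -24), (323, -36), (324, -36)]
q0 [[237.1, 96.3], [89.6, 96.4], [28.0, 96.5]]
40 [(16, -29), (25, 44), (26, 29), (35, -33), (65, 38), (356, -33)]
120 [(64, -35), (73, 33), (221, -31), (302, -41), (347, 42), (348, 40)]
360 [(2, 30), (3, 27), (162, -27), (163, -30), (263, -32), (264, -33)]
420 [(18, -26), (21, 28), (295, -41), (296, -40), (407, -24), (408, -24)]
480 [(205, -12), (315, 9), (321, -22), (322, -36), (323, -37), (324, -24)]
```

```bash
python3 - <<'E' | tail -14
from b2 import *
w1=np.load('w1.npz');w1f=cv2.imread('pics/w1.png')
def show(nm,f,K,V):
    C=-V[:3,:3].T@V[:3,3];print(nm,'cam kiln',kil(C).round(3))
    for e in(-.12,.12):
        print(' x edge',e,[proj(K,V,[W((e,y,.176))])[0].round(1).tolist() for y in(-.13,0,.1,.13)])
show('w1',w1f,w1['K'],w1['V'])
show('w2',q['w2']['f'],q['w2']['K'],q['w2']['V']);show('q0',q['q0']['f'],q['q0']['K'],q['q0']['V'])
def rows(nm,f,r,a,b):
    g=f.mean(2)[r-2:r+3].mean(0);d=np.gradient(g);j=[i for i in range(a,b) if abs(d[i])>7 and abs(d[i])>=abs(d[i-1]) and abs(d[i])>=abs(d[i+1])];print(nm,'row',r,[(i,int(d[i])) for i in j])
rows('w1',w1f,150,140,200);rows('w1',w1f,150,440,490);rows('w2',q['w2']['f'],130,280,330);rows('q0',q['q0']['f'],110,210,260);rows('q0',q['q0']['f'],150,210,260)
E
```

```text
w1 cam kiln [-0.023  0.12   0.428]
 x edge -0.12 [[185.9, 390.8], [172.7, 267.2], [160.0, 148.8], [155.6, 108.2]]
 x edge 0.12 [[435.0, 389.9], [453.1, 265.9], [470.5, 147.0], [476.5, 106.2]]
w2 cam kiln [-0.14  -0.109  0.451]
 x edge -0.12 [[308.4, 148.5], [311.5, -30.7], [314.7, -208.3], [315.8, -270.6]]
 x edge 0.12 [[593.9, 148.0], [638.6, -32.0], [682.8, -210.4], [698.4, -273.0]]
q0 cam kiln [-0.158 -0.11   0.453]
 x edge -0.12 [[237.1, 96.3], [242.8, 245.6], [246.3, 338.5], [247.3, 363.4]]
 x edge 0.12 [[-58.1, 96.6], [-17.7, 245.9], [7.4, 338.9], [14.2, 363.9]]
w1 row 150 [(181, 13)]
w1 row 150 [(478, 23)]
w2 row 130 [(288, -17), (292, -7), (298, -13), (306, 33)]
q0 row 110 [(241, -42), (256, 14)]
q0 row 150 [(227, -20), (242, -15), (255, 9)]
```

```bash
cat > lt2.py <<'E'
from lidth import *
import sys
from scipy.signal import find_peaks
def sgn(n,f,t,e,u0,u1):
    K,V=L[n]['K'],L[n]['V'];A=proj(K,V,[lp(e[0],t)])[0];B=proj(K,V,[lp(e[1],t)])[0];g=f.mean(2)
    u=np.linspace(u0,u1,80)[:,None];p=A+(B-A)*u;nr=np.array([-(B-A)[1],(B-A)[0]]);nr/=np.hypot(*nr)
    s=lambda q_:map_coordinates(g,[q_[:,1],q_[:,0]],order=1)
    return np.mean(s(p+nr)-s(p-nr))
ex=.0025
ed={'ft':((-.248-ex,-.133,.037),(-.248-ex,.133,.037)),'fb':((-.248-ex,-.133,.001),(-.248-ex,.133,.001)),'bar top':((-.296,-.07,.027),(-.296,.07,.027))}
i=sys.argv[1]
for tag,ts in(('',np.arange(-.08,.081,.004)),('47',np.arange(.35,.58,.004)),(i,np.arange(.42,.64,.004))):
  for n in('side','scene'):
    f=np.load(n+tag+'.npz')['f'].astype(float)
    for k_,e in ed.items():
      for u0,u1 in((.08,.3),(.7,.92)):
        sc=np.array([sgn(n,f,t,e,u0,u1) for t in ts]);j,_=find_peaks(np.abs(sc),height=10);print('>',tag,n,k_,u0,[(round(ts[m],3),int(sc[m])) for m in j])
E
python3 - <<'E'
from h import *
for n in('scene','side'):
    f,K,V=cam(n);np.savez(n+'56',f=f,K=K,V=V)
E
python3 lt2.py 56|grep '>'; python3 th.py
```

```text
>  side ft 0.08 [(np.float64(-0.06), -13), (np.float64(-0.004), 76)]
>  side ft 0.7 [(np.float64(-0.064), -13), (np.float64(-0.004), 77)]
>  side fb 0.08 [(np.float64(-0.032), 21), (np.float64(0.004), -19), (np.float64(0.076), -13)]
>  side fb 0.7 [(np.float64(-0.032), 31), (np.float64(0.008), -19), (np.float64(0.076), -13)]
>  side bar top 0.08 [(np.float64(-0.032), 39), (np.float64(0.004), -36)]
>  side bar top 0.7 [(np.float64(-0.028), 35), (np.float64(0.004), -19), (np.float64(0.056), -23)]
>  scene ft 0.08 []
>  scene ft 0.7 []
>  scene fb 0.08 [(np.float64(0.06), 26)]
>  scene fb 0.7 [(np.float64(0.056), 27)]
>  scene bar top 0.08 [(np.float64(-0.064), 49), (np.float64(0.012), -35)]
>  scene bar top 0.7 [(np.float64(-0.068), 53), (np.float64(0.016), -36)]
> 47 side ft 0.08 [(np.float64(0.418), 17)]
> 47 side ft 0.7 [(np.float64(0.374), 24), (np.float64(0.434), 73), (np.float64(0.566), -42)]
> 47 side fb 0.08 [(np.float64(0.402), -27), (np.float64(0.562), 17)]
> 47 side fb 0.7 [(np.float64(0.426), -77), (np.float64(0.474), -18), (np.float64(0.518), 25)]
> 47 side bar top 0.08 [(
[... 512 characters left out ...]
, -39)]
> 56 side fb 0.08 [(np.float64(0.52), 10)]
> 56 side fb 0.7 [(np.float64(0.472), -53), (np.float64(0.524), 21), (np.float64(0.592), -19)]
> 56 side bar top 0.08 [(np.float64(0.448), -37)]
> 56 side bar top 0.7 [(np.float64(0.44), -14), (np.float64(0.468), -19), (np.float64(0.524), 50), (np.float64(0.556), -40)]
> 56 scene ft 0.08 [(np.float64(0.54), 27)]
> 56 scene ft 0.7 []
> 56 scene fb 0.08 []
> 56 scene fb 0.7 []
> 56 scene bar top 0.08 []
> 56 scene bar top 0.7 [(np.float64(0.496), -14)]
19.1833 dx,dz 0.05030287796052737 0.15132404622927106 chord th 0.5441535943734211 dir th 0.5068535464909455 [-3.83737812 -9.33211457 -5.83196786] 0.014597757312396643 lat -0.00017071422708812845
```

Side edge (0.524) and dx (0.5275) agree that the lid stands at about 0.525. The bar has crept about 6 mm in the grip. One more wrist triangulation of the screw, using the present higher viewpoint.

```bash
python3 hd.py q5
cat > b3.py <<'E'
from edge import *
O=dict(br)
for n in('q4','q5'):
    L[n]=np.load(n+'.npz');f=L[n]['f'].astype(int);w=np.clip(f[...,2]-f[...,0]-25,0,None).astype(float);w[60:]=0;w[:,180:]=0
    box[n]=(0,0,180,60);O[n]=cb(n,box[n]);ys,xs=np.nonzero(w>10);print('#',n,O[n],(xs.min(),xs.max(),ys.min(),ys.max()),len(xs))
f=L['q0']['f'].astype(int);ys,xs=np.nonzero((f[...,2]-f[...,0]>35)[0:60,0:120]);print('# q0',xs.min(),xs.max(),ys.min(),ys.max(),len(xs))
for sub in (('w2','q0','q5'),('q0','q5'),('w2','q5'),('w2','q0','q4','q5'),('side','w2','q0','q5')):
    r=lambda X:np.concatenate([(proj(L[n]['K'],L[n]['V'],[X])[0]-O[n]) for n in sub])
    s=ls(r,[.65,-.1,.2]);p=kil(s.x);print('#',sub,p.round(4),r(s.x).round(1),'th',round(np.arctan2(p[2]-.139,.128-p[0]),3),'r',round(np.hypot(p[2]-.139,.128-p[0]),4))
g=L['q5']['f'].mean(2)
for r_ in(36,44,52):print('#',r_,g[r_-1:r_+2,85:165].mean(0).astype(int).tolist())
E
python3 b3.py|grep '#'
```

```text
19.1833 [ 0.55636831 -0.05539738  0.30448405] [-3.83737812 -9.33211457 -5.83196786] [-0.31205243  0.09041993  1.55497631 -0.00622484  1.50448445  2.37248544] yaw -180.1987463341713
delta [  0.16443357  49.99702515 151.00556532]
[[169.9, 60.9], [131.4, 47.3], [101.4, 40.0], [70.3, 33.6]]
# q4 [102.12045131  11.25665373] (np.int64(73), np.int64(132), np.int64(0), np.int64(24)) 697
# q5 [100.37096184  10.72919307] (np.int64(71), np.int64(130), np.int64(0), np.int64(23)) 693
# q0 24 82 14 37 597
# ('w2', 'q0', 'q5') [-0.0193 -0.1653  0.238 ] [-0.7  0.1 -0.3  0.2 -0.3  0.1] th 0.592 r 0.1774
# ('q0', 'q5') [-0.0193 -0.1654  0.2377] [ 0.   0.1 -0.  -0.1] th 0.59 r 0.1773
# ('w2', 'q5') [-0.0232 -0.1631  0.2456] [-0.1 -0.1 -0.  -0.1] th 0.614 r 0.185
# ('w2', 'q0', 'q4', 'q5') [-0.019  -0.1655  0.2375] [-0.7  0.2 -0.3  0.1  0.2  0.3 -0.4 -0. ] th 0.591 r 0.177
# ('side', 'w2', 'q0', 'q5') [-0.0173 -0.1662  0.2345] [ 0.1 -0.5 -0.7  0.1  0.2  0.1 -0.7  0.2] th 0.581 r 0.1739
# 36 [98, 98, 98, 96, 96, 97, 95, 97, 99, 97, 86, 74, 68, 62, 63, 61, 65, 62, 68, 67, 63, 68, 66, 65, 68, 64, 65, 68, 6
[... 247 characters left out ...]
[97, 96, 95, 95, 95, 97, 96, 95, 96, 102, 101, 93, 78, 69, 68, 69, 64, 62, 67, 70, 70, 70, 69, 69, 68, 68, 68, 70, 69, 70, 70, 67, 70, 68, 67, 70, 68, 69, 68, 69, 67, 68, 67, 69, 69, 72, 90, 117, 135, 142, 147, 155, 164, 171, 175, 180, 187, 192, 195, 196, 199, 199, 199, 200, 199, 198, 199, 199, 199, 199, 199, 199, 199, 198, 197, 194, 187, 182, 176, 169]
# 52 [95, 89, 86, 84, 81, 80, 77, 77, 71, 72, 66, 67, 59, 57, 55, 56, 57, 59, 58, 60, 64, 60, 65, 64, 64, 67, 66, 66, 67, 69, 67, 67, 71, 68, 69, 69, 67, 68, 69, 70, 66, 72, 69, 68, 70, 71, 69, 66, 67, 70, 76, 76, 77, 76, 79, 81, 80, 83, 86, 90, 95, 102, 109, 118, 125, 134, 147, 155, 165, 175, 184, 188, 189, 188, 189, 182, 163, 143, 135, 136]
```

```bash
cat > f4.py <<'E'
from b3 import *
q['q5']=L['q5']
Vx=V_+[('q5',r,cross('q5',r,a,b),ro,t) for r,a,b,ro,t in((36,93,98,1,1),(44,94,99,1,1),(36,127,132,1,-1),(44,129,133,1,-1))]
def P2(x,r,t,y):
    return W([.128-r*np.cos(x[0])+t*x[5]*np.sin(x[0]),y,.139+r*np.sin(x[0])+t*x[5]*np.cos(x[0])])
def F2(x):
    o=[]
    for n,r,u,ro,t in Vx:
        rr=(x[2],x[1])[ro];A=pr(n,P2(x,rr,t,x[3]));B=pr(n,P2(x,rr,t,x[4]));o.append((A[0]+(B[0]-A[0])*(r-A[1])/(B[1]-A[1])-u)*2)
    for n,c_,u,yo in H_:
        A=pr(n,P2(x,x[1],-1,(x[3],x[4])[yo]));B=pr(n,P2(x,x[1],1,(x[3],x[4])[yo]));o.append((A[1]+(B[1]-A[1])*(c_-A[0])/(B[0]-A[0])-u)*2)
    return np.array(o)
for nm,fix in(('free hw',None),('hw 11',.011),('hw 11.5',.0115)):
    g=(lambda x:F2(x)) if fix is None else (lambda x:F2(np.r_[x[:5],fix]))
    s=ls(g,[.55,.175,.15,-.145,-.165,.011],loss='soft_l1');J=s.jac[:,:5 if fix else 6];print('@',nm,s.x.round(4),round(s.cost,2),np.sqrt(np.linalg.inv(J.T@J)[0,0]).round(4),(g(s.x)[:len(Vx)]/2).round(1).tolist())
E
python3 f4.py|grep '@'
```

```text
@ free hw [ 0.5712  0.1809  0.1665 -0.1419 -0.1593  0.0102] 3.2 0.0032 [-0.1, -0.0, 0.1, -0.0, -0.2, 0.4, 0.0, -0.2, -0.0, -0.1, 0.0, 0.0, -0.2, 0.3, 0.0, 0.1, -0.0, 0.2, -0.1, 0.1, 0.2, -0.3]
@ hw 11 [ 0.5542  0.1756  0.1616 -0.1428 -0.1606  0.011 ] 16.6 0.0025 [-0.7, 0.6, 0.5, -0.6, 0.4, 0.8, 0.2, -0.2, 1.4, -0.1, 1.4, 0.2, -0.2, 0.5, 0.0, 0.1, 1.5, 0.2, -1.5, -1.3, 0.1, -0.3]
@ hw 11.5 [ 0.5431  0.1724  0.1586 -0.1433 -0.1614  0.011 ] 29.09 0.0027 [-1.1, 0.9, 0.7, -1.0, 0.8, 1.1, 0.2, -0.2, 2.3, -0.1, 2.3, 0.2, -0.2, 0.6, 0.0, 0.1, 2.4, 0.2, -2.3, -2.1, 0.1, -0.3]
```

The fit now closes to under 0.3 px: marker at 0.571 rad, in line with the screw (0.57 to 0.59). Raise the lid by another 0.045 rad with a firmer squeeze.

Call:
{"op": "step_arm", "data": {"increments": [[[0, 0, 0, 0], [0, 0, 0, 0], [0, -2, -3, 0], [0, -2, -3, 0], [0, -2, -3, 0], [0, -2, -3, 0], [0, 0, 0, 0], [0, 0, 0, 0], [0, 0, 0, 0]]], "squeeze": 80}}

```text
t: 19.98
eef_pos: [0.5638, -0.0517, 0.3168]
ee_rot: [2.661, -1.656, -0.01]
force: [-4.3, -7.9, -4.6]
grip_width: 0.0134
finger_force: 78.0
```

```bash
cat > chk.py <<'E'
from h import *
import subprocess
for n in('scene','side'):
    f,K,V=cam(n);np.savez(n+'57',f=f,K=K,V=V)
E
python3 chk.py; python3 lt2.py 57|grep '> 57 s'|grep ' f[tb]'; python3 th.py; python3 -c "
import numpy as np
d=0
from th import dx
print('th from dx',np.arccos(.99772-dx/.2967)-.0675)"|tail -1
```

```text
> 57 side ft 0.08 [(np.float64(0.424), 11), (np.float64(0.556), 15)]
> 57 side ft 0.7 [(np.float64(0.424), 28), (np.float64(0.504), -20), (np.float64(0.548), 29)]
> 57 side fb 0.08 [(np.float64(0.568), 11)]
> 57 side fb 0.7 [(np.float64(0.488), -38), (np.float64(0.568), 29)]
> 57 scene ft 0.08 [(np.float64(0.56), 23)]
> 57 scene ft 0.7 []
> 57 scene fb 0.08 []
> 57 scene fb 0.7 []
20.0833 dx,dz 0.058602007571070175 0.16360235353390665 chord th 0.594426657942399 dir th 0.5529185144359403 [-4.75890814 -9.19801699 -4.44608781] 0.013223063274873537 lat -0.00015981781508404846
th from dx 0.5756554700538387
```

The lid now reads 0.55 to 0.576 by the several measures, mean about 0.567, against a marker at 0.567 to 0.571. Check that the hold is steady and nothing is creeping.

Call:
{"op": "step_arm", "data": {"increments": [[[0, 0, 0, 0], [0, 0, 0, 0], [0, 0, 0, 0], [0, 0, 0, 0], [0, 0, 0, 0], [0, 0, 0, 0], [0, 0, 0, 0], [0, 0, 0, 0], [0, 0, 0, 0], [0, 0, 0, 0]]]}}

```text
t: 20.92
eef_pos: [0.5638, -0.0517, 0.3168]
ee_rot: [2.661, -1.656, -0.01]
force: [-4.6, -8.1, -4.8]
grip_width: 0.0133
finger_force: 78.0
```

Run:
```python
import numpy as np
from h import *
a=np.load('side57.npz')['f'].mean(2); f,K,V=cam('side'); b=f.mean(2)
print('change since hold (lid region)',np.abs(b-a)[130:200,280:345].mean(), np.abs(b-a)[280:300,400:500].mean())
s0=np.load('side.npz')['f'].mean(2)
print('side57 needle region');print(b[160:176,334:346].astype(int));print(s0[160:176,334:346].astype(int))
```

```text
change since hold (lid region) 1.7310622710622712 1.1818333333333335
side57 needle region
[[ 48  52  67  76  55  53  63  72  74  70  59  53]
 [ 49  54  65  70  53  49  60  78  82  70  61  56]
 [ 50  52  57  58  49  49  64  76  78  71  59  51]
 [ 49  48  52  57  62  72  80  77  71  64  58  52]
 [ 48  56  51  65  92 111 110  86  65  62  57  55]
 [ 52  51  51  65  87 109 108  85  60  56  60  51]
 [ 50  50  51  52  62  79  82  71  60  60  59  50]
 [ 49  46  47  44  44  60  66  66  56  58  57  51]
 [ 40  41  42  40  46  62  67  60  47  53  59  53]
 [ 47  48  40  34  45  65  70  48  35  51  56  55]
 [ 55  55  44  38  41  58  66  42  34  49  59  56]
 [ 60  55  49  46  46  52  53  44  44  54  61  56]
 [ 59  57  49  56  52  53  49  48  51  61  67  57]
 [ 54  54  53  63  59  59  51  48  48  63  71  62]
 [ 53  52  53  59  62  55  48  41  43  54  61  57]
 [ 56  54  54  62  59  58  44  34  34  43  44  44]]
[[ 65  69  75  75  58  57  63  69  73  65  56  49]
 [ 60  61  69  66  56  59  73  77  76  67  59  48]
 [ 51  47  55  54  56  57  71  77  72  64  57  49]
 [ 47  48  49  50  60  75  82  76  70  61  54  50]
 [ 47  45  47  58  83 107 106  85  65  59  55  47]
 [ 47  44  47  57  81 100 102  82  62  58  58  49]
 [ 47  43  50  51  59  75  78  73  62  60  56  49]
 [ 47  46  43  42  49  61  69  65  60  60  55  49]
 [ 65  45  42  42  53  71  71  61  62  61  55  50]
 [ 99  64  50  54  59  75  71  60  62  58  58  52]
 [113  69  59  65  64  65  63  60  59  62  58  50]
 [109  69  60  64  57  51  55  55  61  62  58  49]
 [104  64  51  51  50  48  48  56  68  69  64  53]
 [ 91  57  48  46  44  49  49  62  70  74  70  58]
 [ 86  53  44  45  46  45  44  50  58  64  61  51]
 [ 80  48  42  45  46  46  42  39  41  44  43  41]]
```

```bash
python3 - <<'E' | grep '@'
from lidth import *
K,V=L['side']['K'],L['side']['V'];p=lambda X:proj(K,V,[X])[0].round(1).tolist()
x=[.571,.181,.1665,-.142,-.159,.0102]
for r in(.181,.1665,.151):
  print('@box',r,[p(W([.128-r*np.cos(.571)+t*.0102*np.sin(.571),y,.139+r*np.sin(.571)+t*.0102*np.cos(.571)])) for t in(-1,1) for y in(-.142,-.159)])
for t in(.438,.525,.567):
  print('@needle',t,'root',p(lp((-.151,-.13,0),t)),'tip',p(lp((-.151,-.157,0),t)),'lid flank bottom front/back',p(lp((-.248,-.133,.001),t)),p(lp((-.05,-.133,.001),t)))
print('@strip',[p(W([.128-r*np.cos(t),-.152,.139+r*np.sin(t)])) for t in(.2,.45,.8,1.0) for r in(.152,.172)])
s57=np.load('side57.npz')['f'].mean(2);s47=np.load('side47.npz')['f'].mean(2)
for r in range(160,182,1): print('@',r,s57[r,312:346].astype(int).tolist())
E
```

```text
@box 0.181 [[331.0, 167.0], [336.5, 167.8], [332.4, 160.4], [337.8, 161.2]]
@box 0.1665 [[332.1, 167.9], [337.4, 168.7], [333.4, 161.4], [338.7, 162.2]]
@box 0.151 [[333.1, 168.9], [338.5, 169.7], [334.4, 162.5], [339.7, 163.2]]
@needle 0.438 root [328.9, 171.5] tip [337.3, 172.8] lid flank bottom front/back [321.8, 169.5] [337.2, 172.9]
@needle 0.525 root [329.6, 167.3] tip [338.0, 168.6] lid flank bottom front/back [323.1, 162.1] [337.4, 171.6]
@needle 0.567 root [330.0, 165.3] tip [338.4, 166.5] lid flank bottom front/back [323.8, 158.6] [337.6, 171.0]
@strip [[334.0, 184.0], [332.3, 185.4], [335.7, 171.9], [334.3, 171.5], [339.3, 155.5], [338.3, 152.6], [341.7, 147.2], [341.1, 143.2]]
@ 160 [58, 56, 58, 60, 59, 57, 59, 58, 56, 60, 58, 57, 57, 54, 49, 49, 48, 50, 50, 48, 52, 48, 45, 55, 71, 74, 58, 51, 64, 73, 75, 69, 61, 55]
@ 161 [59, 56, 58, 57, 58, 58, 61, 57, 60, 58, 59, 59, 56, 56, 52, 47, 46, 48, 50, 49, 51, 46, 48, 53, 65, 70, 54, 48, 61, 76, 80, 72, 64, 55]
@ 162 [55, 57, 56, 59, 61, 56, 57, 60, 56, 55, 58, 58, 59, 57, 54, 53, 50, 49, 47, 49, 48, 47, 51, 52, 57, 59, 51, 4
[... 2182 characters left out ...]
29, 128, 126, 126, 124, 115, 96, 71, 70, 94, 103, 93, 64, 42, 37, 38, 45, 50, 40]
@ 178 [90, 90, 96, 99, 99, 104, 104, 113, 116, 116, 119, 121, 126, 123, 127, 128, 130, 131, 130, 127, 119, 93, 69, 82, 105, 116, 96, 59, 36, 33, 35, 43, 47, 45]
@ 179 [80, 82, 83, 85, 87, 86, 90, 91, 92, 97, 102, 101, 105, 107, 118, 129, 131, 131, 130, 127, 115, 88, 71, 88, 111, 111, 83, 48, 30, 25, 29, 33, 37, 43]
@ 180 [81, 80, 81, 79, 80, 80, 81, 84, 81, 83, 87, 82, 87, 98, 113, 126, 130, 128, 130, 126, 112, 83, 70, 92, 112, 97, 67, 41, 27, 26, 22, 24, 29, 42]
@ 181 [79, 78, 82, 81, 83, 80, 81, 78, 80, 80, 83, 82, 91, 104, 123, 130, 126, 130, 129, 126, 112, 81, 68, 87, 98, 79, 53, 33, 25, 26, 24, 23, 28, 49]
```

```bash
python3 -c "
from workcell import robot
print(robot.hand_in())"
```

```text
the job is handed in; nothing more can be done
None
```

I set the bung standing on the middle-sized batt with the lid still shut. I then raised the lid to about 0.57 rad, which is the marker angle I fitted, and handed in with the handle held. I never saw the two tips meet, so that angle comes from measurement and could be about 0.02 rad off.

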